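Refit the letter plate of a postal scale and stand a mailer on it

TASK

Put the letter plate back on the postal scale: lower it over the two pins of the scale's carrier, its front lip towards the display, until it lies flush; feel for the pins and never press hard, the load cell is delicate. Then take the card mailer out of the letter rack and stand it centred on the plate, its broad side leaning steadily against the front of the sloped rest, ready to be weighed, and let go.

Things in the scene. Friction and masses are not known exactly. Their poses are not given: they have to be found in the camera images.
- scale: Fixed grey postal scale, housing 126 x 176 mm, black top face at z = 33 mm, low display console in front (to x = -108 mm, under 30 mm high). Origin: centre of the housing's underside on the desk; x from display to back, y left, z up.
- cell (a point): Point on the scale at x = y = 0, z = 44 mm: level of the top of the aluminium cross-shaped carrier (main arm 154 x 24 mm along y) over the load cell. Two steel pins stand on the carrier at y = +65 and -65 mm, 10 mm across, 12 mm tall, 1.5 mm tip chamfer. The carrier with its pins floats: it stands anywhere from x = -9 to +9 mm, not reported, held by 5 N friction; it cannot shift in y or turn.
- letter_plate: Loose, 0.36 kg: steel plate 110 (x) x 170 (y) x 6 mm with two through holes, 12 mm across, 1 mm chamfers, at x = 0, y = +65 and -65 mm, a 5 mm lip at its front (x = -53 mm) and a blue rest on top. Origin: centre of its underside, near below the centre of mass; x from lip to back. Starts flat on the desk, lip to the robot. Fully seated, its underside is 44 mm above the scale's.
- rest_top (a point): Middle of the upper edge of the blue rest, at x = 13, z = 99 mm in the plate's frame. The rest is a flat panel 8 mm thick, 120 mm wide (y), 96 mm long up its slope, leaning 15 degrees from vertical towards +x; its mid-plane meets the plate's top at x = -12 mm. Grip the plate across the 8 mm at this edge.
- plate_front (a point): Middle of the front edge of the plate, on its top face (x = -55, z = 6 mm in the plate's frame).
- rack: Fixed dark steel letter rack, 100 (x) x 130 (y) mm, base 6 mm thick, four walls along y at x = -40.5, -10.5, 10.5, 40.5 mm, 3 mm thick, at most 68 mm high, low mail in the front and back slots. Origin: centre of the underside. The mailer stands in the middle slot, 18 mm wide.
- mailer: Loose stiff card mailer, 12 (x) x 110 (y) x 150 (z) mm, 0.11 kg, brown with a white label, a green patch and a red strip on its -x face. Origin: centre of its lower edge; z runs up it, x is its thickness. Starts nearly upright in the rack's middle slot, its top 156 mm over the desk.
- mailer_top (a point): Middle of the mailer's upper edge (z = 150 mm in its frame).

How it is judged:
By the outcome, as a careful person would: the job done as asked, in the order asked, and still so for the second after the job is handed in, with the robot touching nothing.
It also fails if it takes over 72 s, if anything falls off the work surface, if the arm or the gripper's body presses on something with over 40 N, if the wrist force passes 120 N, or if a joint passes its speed limit or range.

ROBOT

A 7-joint arm with a two-finger parallel gripper is mounted at the origin on a cart in front of the work surface, level with it; the furniture and walls round the work are solid. World frame = base frame: x ahead of the robot, y to its left, z up, the work surface at z = 0. Lengths are in m, angles in rad, forces in N, time in s.
With the tool pointing down it reaches from about 0.4 to 0.85 m from the base axis. Payload 10.4 kg.
Tool frame: the origin (TCP) lies midway between the tips of the shut fingers; the grasp point (between the pads) lies 19 mm behind it; y points along the fingers, x is the direction in which the jaws open and shut, and the axes are right-handed (so a half turn about y gives the same grasp; the last joint's range is limited). The gripper opens to 87 mm and grips with 3 to 60 N. Pads are 19 mm wide; open, the fingers measure 117 mm over their backs; the gripper's body (75 mm by 190 mm) begins 51 mm behind the grasp point.
Start: joints at [1.323, 0.332, -0.065, 1.46, 0.022, 1.35, -0.088], TCP at [0.139, -0.609, 0.223] pointing down, gripper open.
Joint ranges: [-2.6, 2.6], [-0.5, 2.12], [-1.47, 1.34], [0.16, 2.42], [-1.27, 4.41], [0.06, 2.06], [-2.6, 2.6]. Speed limits (rad/s): [2.22, 2.22, 2.79, 2.79, 3.14, 3.14, 3.14].

INTERFACE

Orientations are given as a unit quaternion [x, y, z, w].
In Python, from bench import * gives the robot as it stands.
- The arm moves only by the tool jog_arm, never from a script. Its argument "commands" is a list of rows, each an object with "translation": the shift along the world's x, y, z in mm, a list of three; "twist": the turn about the world's z in rad. A call has 1 to 20 rows; each row shifts and turns the commanded pose from where the row before left it; what a row does not reach is not made up. A row lasts 1/10 s, in which the tool goes at most 50 mm and 8.59 degrees, less where a joint would pass 70% of its speed; a pose out of reach is approached as far as the arm can. A call is refused whole if a number of a shift passes 50 or a number of a turn 0.15, either way. A call with a gripper value outside its range is refused whole. "grip" is the closure, from 0 (fully open) to 1 (shut), set as the call begins (left out, the last holds). The fingers move at their own pace and stop on an object; "grip_force" is the grip in N (left out, the last holds). Time passes only in rows, so rows that do not move let the fingers close. It gives the time, the measured TCP pose, the force and the opening at its end, in the units of the state.
- read_state(): the state, without advancing time (a new reading comes with each control period).
- camera(name): name is "scene" or "top" or "wrist"; returns a dict with "img" (400x640x3 uint8, red, green, blue), "fx", "fy", "cx", "cy" (pixels), "cam_to_world" (4x4, takes a point from camera to world coordinates). Camera axes: x right, y down, z forward; pixel columns grow to the right and rows downward; lengths in m; the calibration is good to about 2 mm. A picture is of the moment at which its call begins. There is no depth.
- close_job(): hands the job in, once; it reports no verdict.
The state is a dict: "time": time; "joint_positions": joint angles; "joint_vel": joint speeds; "joint_torque": joint torques, N m; "ee_pos": TCP position; "eef_rot": TCP orientation; "ft_force": force on the tool from outside, world axes, zero at the start; "torque": the same for the moment, N m; "width": finger opening in m.
Only numpy, scipy, OpenCV 4.12 (cv2) and the standard library are available. Lean on these libraries where they do the work, as an engineer would, in place of code of your own. Each camera call takes 0.05 s, during which the arm holds its last target.

## Working session

There is one attempt and no reset: what is moved stays moved. The work goes in short steps, Python scripts to look and compute and a tool call to move; the robot and the scene stay as the last step left them, time stands still between calls to the robot, and variables do not carry over. Pictures are saved under pics/ and viewed, and the job is handed in when it is done.

Besides the shell and the picture viewer there is one more tool, called by a JSON object that holds its "name" and its "arguments", one argument or row to a line. jog_arm: Moves the arm, as the interface text tells. Its arguments: {"type":"object","properties":{"commands":{"type":"array"},"grip":{"type":"number"},"grip_force":{"type":"number"}},"required":["commands"]}

```bash
mkdir -p pics; ls; cat > h.py <<'E'
from bench import *
import numpy as np, cv2
def snap(name,fn):
    c=camera(name); cv2.imwrite('pics/'+fn,cv2.cvtColor(c['img'],cv2.COLOR_RGB2BGR))
    np.savez('pics/'+fn[:-4]+'.npz',**c); return c
def load(fn): return np.load('pics/'+fn+'.npz')
def onplane(c,u,v,z):
    T=np.array(c['cam_to_world']); d=T[:3,:3]@np.array([(u-c['cx'])/c['fx'],(v-c['cy'])/c['fy'],1.]); o=T[:3,3]
    return o+d*(z-o[2])/d[2]
def proj(c,p):
    T=np.linalg.inv(np.array(c['cam_to_world'])); q=T[:3,:3]@np.array(p)+T[:3,3]
    return np.array([c['fx']*q[0]/q[2]+c['cx'],c['fy']*q[1]/q[2]+c['cy']])
def tri(cs,uvs):
    A=np.zeros((3,3));b=np.zeros(3)
    for c,(u,v) in zip(cs,uvs):
        T=np.array(c['cam_to_world']); d=T[:3,:3]@np.array([(u-c['cx'])/c['fx'],(v-c['cy'])/c['fy'],1.]); d/=np.linalg.norm(d)
        P=np.eye(3)-np.outer(d,d); A+=P;b+=P@T[:3,3]
    return np.linalg.solve(A,b)
E
python3 - <<'E'
from h import *
s=read_state()
print(s)
for n in ['scene','top','wrist']:
    c=snap(n,n+'0.png'); print(n,np.round(c['cam_to_world'],3).tolist(),c['fx'],c['cx'],c['cy'])
E
```

```text
pics
{'time': 0.0, 'joint_positions': array([ 1.32342647,  0.33285245, -0.06469782,  1.46100478,  0.02157714,
        1.3498793 , -0.08848574]), 'joint_vel': array([ 1.07292204e-03,  6.91315964e-04,  2.18111008e-03, -4.14155978e-04,
       -1.21876589e-04, -5.94823564e-05,  7.45380464e-04]), 'joint_torque': array([-5.72412773e-04, -6.23252821e+01,  2.44193774e-02, -3.89898384e+01,
       -6.14188076e-02,  3.97506205e-02,  1.48366726e-04]), 'ee_pos': array([ 0.13920912, -0.60887859,  0.22173575]), 'eef_rot': array([-0.5526203 ,  0.44117424, -0.44035218,  0.55323237]), 'ft_force': array([-0.32517532, -0.72731094,  0.81214805]), 'torque': array([ 0.02780897, -0.02847718,  0.00492453]), 'width': 0.08722881710684098}
scene [[0.999, 0.05, -0.021, 0.505], [0.054, -0.852, 0.52, -0.578], [0.008, -0.521, -0.854, 1.0], [0.0, 0.0, 0.0, 1.0]] 394.1683144362416 311.06691640278564 197.72795181460612
top [[-0.016, -0.981, 0.194, 0.267], [-1.0, 0.017, 0.003, -0.047], [-0.007, -0.194, -0.981, 1.271], [0.0, 0.0, 0.0, 1.0]] 413.61026357233897 321.96942011298415 199.2622978584902
wrist [[0.224, -0.935, -0.274, 0.215], [-0.975, -0.215, -0.062, -0.592], [-0.001, 0.281, -0.96, 0.385], [0.0, 0.0, 0.0, 1.0]] 285.03822112548505 314.8051325686385 201.65211682301458
```

View pics/scene0.png

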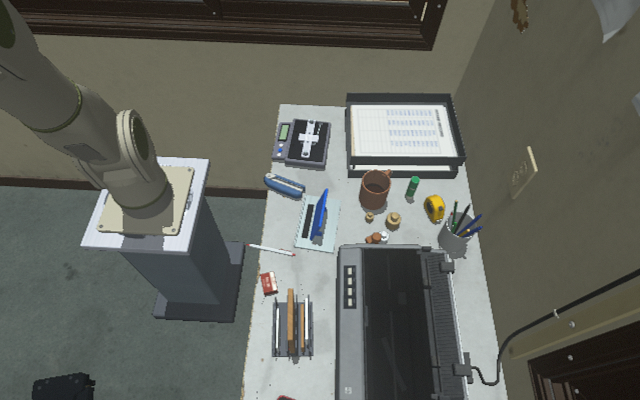

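View pics/top0.png

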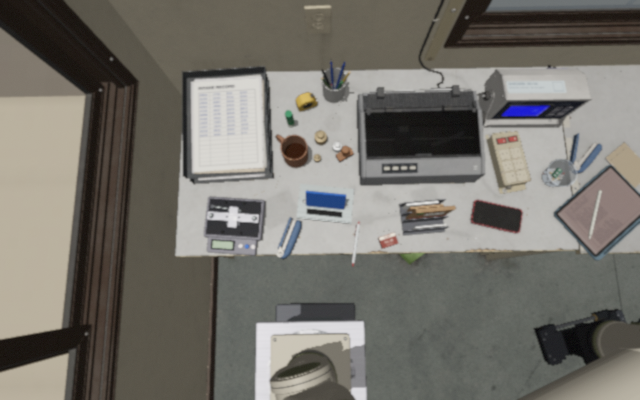

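View pics/wrist0.png

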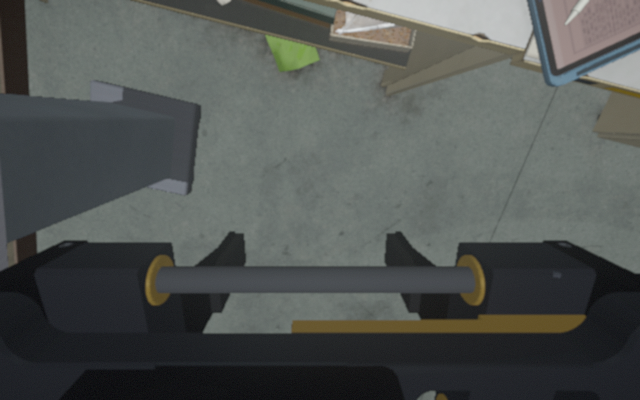

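```bash
python3 - <<'E'
import cv2,numpy as np
t=cv2.imread('pics/top0.png'); s=cv2.imread('pics/scene0.png')
cv2.imwrite('pics/topz.png',cv2.resize(t[180:260,190:350],None,fx=5,fy=5,interpolation=cv2.INTER_CUBIC))
cv2.imwrite('pics/topz2.png',cv2.resize(t[185:250,380:480],None,fx=8,fy=8,interpolation=cv2.INTER_CUBIC))
cv2.imwrite('pics/scz.png',cv2.resize(s[100:260,260:350],None,fx=3.5,fy=3.5,interpolation=cv2.INTER_CUBIC)
)
cv2.imwrite('pics/scz2.png',cv2.resize(s[280:370,250:340],None,fx=6,fy=6,interpolation=cv2.INTER_CUBIC))
E
```

```text
(no output)
```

View pics/topz.png

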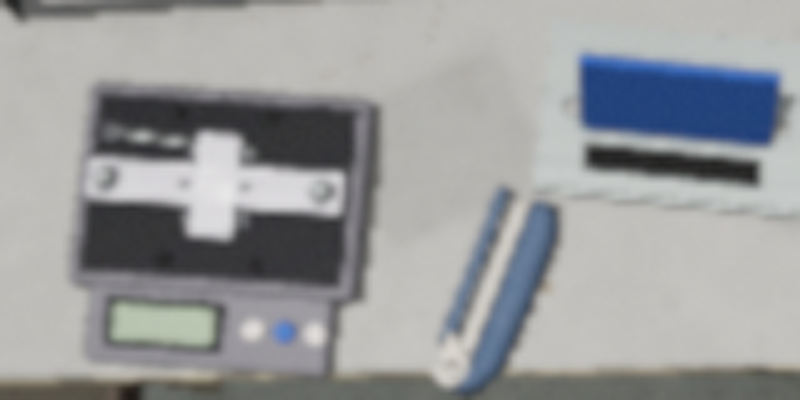

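View pics/topz2.png

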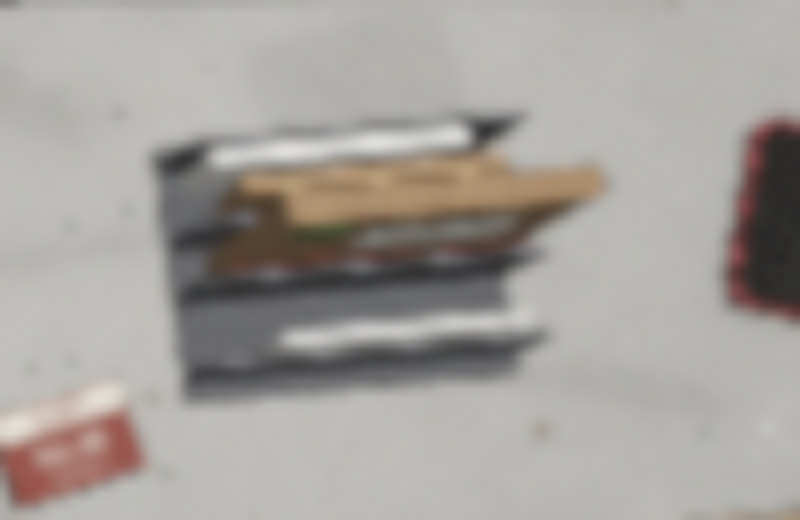

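View pics/scz.png

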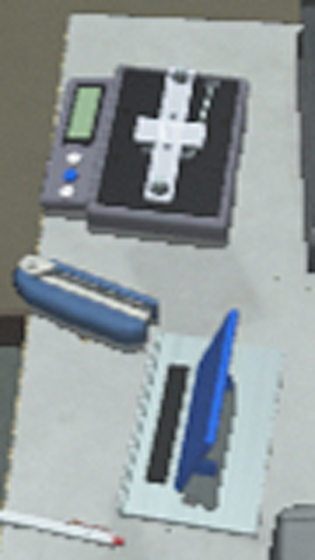

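View pics/scz2.png

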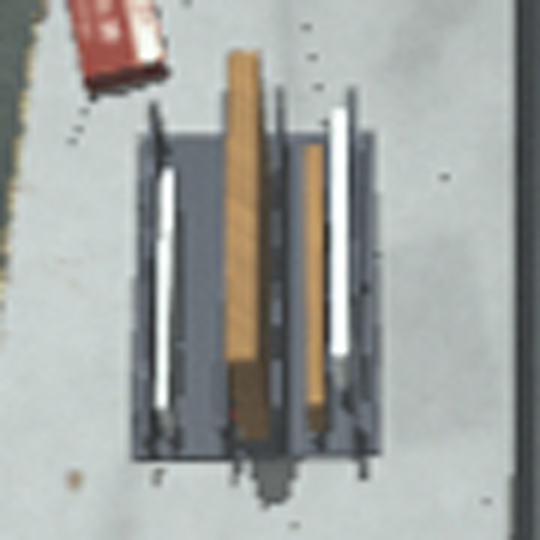

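```bash
python3 - <<'E'
from h import *
from scipy.spatial.transform import Rotation as R
s=read_state(); print(np.round(R.from_quat(s['eef_rot']).as_matrix(),3))
t=load('top0'); c=load('scene0')
Z=lambda u,v:(190+(u+.5)/5-.5,180+(v+.5)/5-.5)
S=lambda u,v:(260+(u+.5)/3.5-.5,100+(v+.5)/3.5-.5)
for n,a,b in [('pinL',(104,177),(180,76)),('pinR',(322,190),(159,188)),('cell',(215,184),(170,130))]:
    print(n,np.round(tri([t,c],[Z(*a),S(*b)]),4),np.round(onplane(t,*Z(*a),.05),4),np.round(onplane(c,*S(*b),.05),4))
print('rest top L/R', [np.round(tri([t,c],[Z(*a),S(*b)]),4) for a,b in [((582,57),(235,312)),((778,75),(212,440))]])
print('plate front corners top', [np.round(onplane(t,*Z(*a),.006),4) for a in [(540,190),]],[np.round(onplane(c,*S(*a),.006),4) for a in [(158,335),(125,512),(285,350),(255,530)]])
print('scale top corners',[np.round(onplane(t,*Z(*a),.033),4) for a in [(98,85),(378,103),(357,300),(74,283)]])
Z2=lambda u,v:(380+(u+.5)/8-.5,185+(v+.5)/8-.5)
S2=lambda u,v:(250+(u+.5)/6-.5,280+(v+.5)/6-.5)
print('mailer top L/R front',[np.round(tri([t,c],[Z2(*a),S2(*b)]),4) for a,b in [((290,218),(227,360)),((608,178),(230,52))]])
for a in [(245,180),(290,218),(608,185)]: print('mt',np.round(onplane(t,*Z2(*a),.156),4))
for a in [(227,360),(264,360),(230,52),(260,52)]: print('ms',np.round(onplane(c,*S2(*a),.156),4))
E
```

```text
[[ 0.223 -0.     0.975]
 [-0.975  0.001  0.223]
 [-0.001 -1.    -0.   ]]
pinL [0.4665 0.2937 0.0428] [0.4664 0.2922 0.05  ] [0.4657 0.2865 0.05  ]
pinR [0.4556 0.1618 0.0445] [0.4563 0.1615 0.05  ] [0.4545 0.1568 0.05  ]
cell [0.4609 0.2262 0.0459] [0.4611 0.2256 0.05  ] [0.4602 0.2222 0.05  ]
rest top L/R [array([0.524 , 0.0033, 0.0969]), array([ 0.5109, -0.1102,  0.0984])]
plate front corners top [array([0.4608, 0.0341, 0.006 ])] [array([0.461 , 0.0346, 0.006 ]), array([ 0.4453, -0.1299,  0.006 ]), array([0.5686, 0.0261, 0.006 ]), array([ 0.5476, -0.1394,  0.006 ])]
scale top corners [array([0.5263, 0.3026, 0.033 ]), array([0.5121, 0.131 , 0.033 ]), array([0.392 , 0.1423, 0.033 ]), array([0.4051, 0.3126, 0.033 ])]
mailer top L/R front [array([ 0.4614, -0.3551, -0.0509]), array([ 0.4451, -0.3541,  0.3079])]
mt [ 0.4616 -0.2834  0.156 ]
mt [ 0.4482 -0.298   0.156 ]
mt [ 0.4578 -0.407   0.156 ]
ms [ 0.4536 -0.4077  0.156 ]
ms [ 0.4663 -0.407   0.156 ]
ms [ 0.4455 -0.2996  0.156 ]
ms [ 0.4565 -0.299   0.156 ]
```

{"name": "jog_arm", "arguments": {
  "commands": [
    {"translation": [27, 39.6, 4], "twist": 0.0894},
    {"translation": [27, 39.6, 4], "twist": 0.0894},
    {"translation": [27, 39.6, 4], "twist": 0.0894},
    {"translation": [27, 39.6, 4], "twist": 0.0894},
    {"translation": [27, 39.6, 4], "twist": 0.0894},
    {"translation": [27, 39.6, 4], "twist": 0.0894},
    {"translation": [27, 39.6, 4], "twist": 0.0894},
    {"translation": [27, 39.6, 0], "twist": 0.0894},
    {"translation": [27, 39.6, 0], "twist": 0.0894},
    {"translation": [27, 39.6, 0], "twist": 0.0894},
    {"translation": [27, 39.6, 0], "twist": 0.0894},
    {"translation": [27, 39.6, 0], "twist": 0.0894},
    {"translation": [27, 39.6, 0], "twist": 0.0894},
    {"translation": [27, 39.6, 0], "twist": 0.0894},
    {"translation": [0, 0, 0], "twist": 0},
    {"translation": [0, 0, 0], "twist": 0}
  ]
}}

```text
time: 1.75
ee_pos: [0.5174, -0.0538, 0.2502]
eef_rot: [-0.706, 0.033, -0.032, 0.707]
ft_force: [0.0, -1.1, 0.2]
width: 0.0868
```

```bash
python3 - <<'E'
from h import *
from scipy.spatial.transform import Rotation as R
s=read_state(); print(np.round(R.from_quat(s['eef_rot']).as_matrix(),3),s['joint_positions'],s['ft_force'])
c=snap('wrist','w1.png');print(np.round(c['cam_to_world'],3))
E
```

```text
[[ 0.996 -0.001  0.092]
 [-0.092  0.001  0.996]
 [-0.001 -1.     0.001]] [ 0.66936045  0.14532035 -0.71166421  1.66230033  0.09590688  1.3705277
 -0.14843181] [ 0.0270407  -1.10426555  0.20599529]
[[ 0.996 -0.088 -0.026  0.525]
 [-0.091 -0.956 -0.279  0.023]
 [-0.     0.28  -0.96   0.413]
 [ 0.     0.     0.     1.   ]]
```

View pics/w1.png

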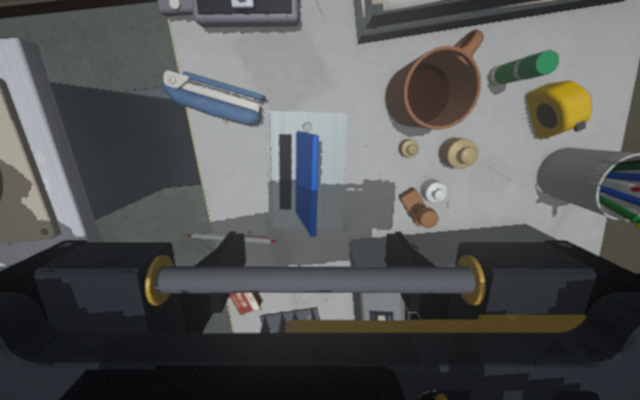

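```bash
python3 - <<'E'
import cv2
t=cv2.imread('pics/w1.png')
cv2.imwrite('pics/w1z.png',cv2.resize(t[100:250,250:370],None,fx=4,fy=4,interpolation=cv2.INTER_CUBIC))
E
```

```text
(no output)
```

View pics/w1z.png

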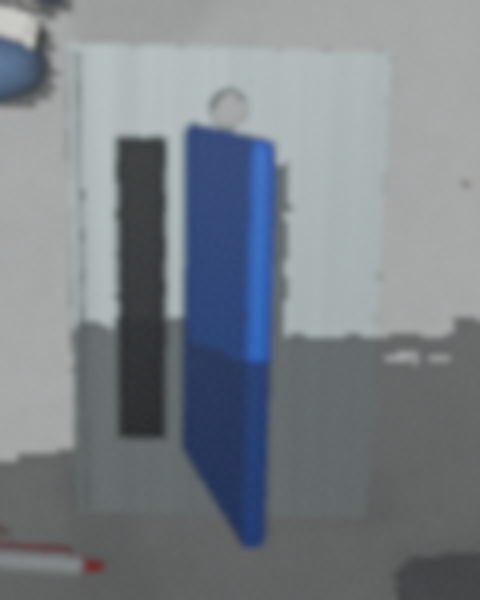

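```bash
python3 - <<'E'
from h import *
c=load('w1'); W=lambda u,v:(250+(u+.5)/4-.5,100+(v+.5)/4-.5)
P=lambda p,z:onplane(c,*W(*p),z)
print('edge',P((261,142),.099),P((257,545),.099), (P((261,142),.099)+P((257,545),.099))/2)
q=[P(p,.006) for p in [(84,45),(388,52),(366,518),(80,512)]]; print(np.round(q,4)); print(np.mean(q,0))
a=P((261,142),.099)-P((257,545),.099);print('yaw edge',-np.arctan2(a[0],a[1]))
a=q[1]-q[2];print(-np.arctan2(a[0],a[1]));a=q[0]-q[3];print(-np.arctan2(a[0],a[1]))
h=P((228,106),.006);print('hole L',h)
E
```

```text
edge [0.52375928 0.00548628 0.099     ] [ 0.51189317 -0.11075763  0.099     ] [ 0.51782622 -0.05263567  0.099     ]
[[ 0.4663  0.0379  0.006 ]
 [ 0.5691  0.0262  0.006 ]
 [ 0.5505 -0.143   0.006 ]
 [ 0.4418 -0.1306  0.006 ]]
[ 0.50691333 -0.05234663  0.006     ]
yaw edge -0.10172704531222028
-0.10976160604200637
-0.1440269965913509
hole L [0.51304916 0.01350073 0.006     ]
```

{"name": "jog_arm", "arguments": {
  "commands": [
    {"translation": [0.4, 1, -40], "twist": -0.008},
    {"translation": [0, 0, -40], "twist": 0},
    {"translation": [0, 0, -40], "twist": 0},
    {"translation": [0, 0, -25], "twist": 0},
    {"translation": [0, 0, -18], "twist": 0},
    {"translation": [0, 0, 0], "twist": 0},
    {"translation": [0, 0, 0], "twist": 0}
  ]
}}

```text
time: 2.5
ee_pos: [0.5176, -0.055, 0.0881]
eef_rot: [0.706, -0.037, 0.037, -0.706]
ft_force: [1.2, 0.3, 0.6]
width: 0.0868
```

{"name": "jog_arm", "arguments": {
  "commands": [
    {"translation": [0, 0, 0], "twist": 0},
    {"translation": [0, 0, 0], "twist": 0},
    {"translation": [0, 0, 0], "twist": 0},
    {"translation": [0, 0, 0], "twist": 0},
    {"translation": [0, 0, 0], "twist": 0},
    {"translation": [0, 0, 0], "twist": 0},
    {"translation": [0, 0, 0], "twist": 0},
    {"translation": [0, 0, 0], "twist": 0},
    {"translation": [0, 0, 0], "twist": 0},
    {"translation": [0, 0, 0], "twist": 0}
  ],
  "grip": 1,
  "grip_force": 15
}}

```text
time: 3.5
ee_pos: [0.5177, -0.0539, 0.0875]
eef_rot: [-0.706, 0.036, -0.036, 0.706]
ft_force: [-3.1, 0.0, 0.3]
width: 0.0148
```

```bash
python3 - <<'E'
from h import *
c=snap('wrist','w2.png');snap('scene','s2.png')
print(read_state()['width'])
t=cv2.imread('pics/s2.png')
cv2.imwrite('pics/s2z.png',cv2.resize(t[140:260,260:380],None,fx=5,fy=5,interpolation=cv2.INTER_CUBIC))
E
```

```text
0.010155163906266633
```

View pics/w2.png

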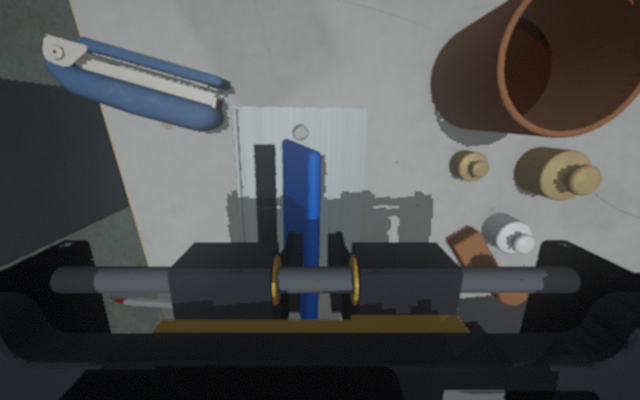

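View pics/s2z.png

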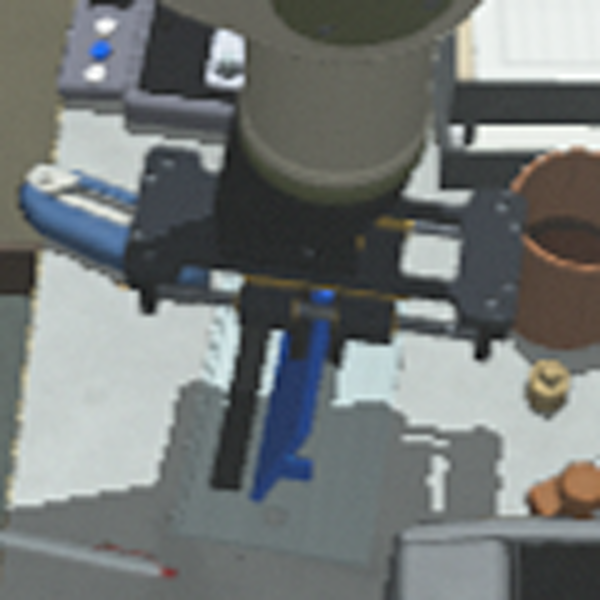

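{"name": "jog_arm", "arguments": {
  "commands": [
    {"translation": [0, 0, 0], "twist": 0},
    {"translation": [0, 0, 0], "twist": 0},
    {"translation": [0, 0, 0], "twist": 0},
    {"translation": [0, 0, 0], "twist": 0},
    {"translation": [0, 0, 0], "twist": 0}
  ]
}}

```text
time: 4.1
ee_pos: [0.5177, -0.0539, 0.0874]
eef_rot: [-0.706, 0.036, -0.036, 0.706]
ft_force: [-1.3, 0.1, -2.8]
width: 0.0101
```

{"name": "jog_arm", "arguments": {
  "commands": [
    {"translation": [0, 0, 5], "twist": 0},
    {"translation": [0, 0, 5], "twist": 0},
    {"translation": [0, 0, 10], "twist": 0},
    {"translation": [0, 0, 10], "twist": 0},
    {"translation": [0, 0, 0], "twist": 0},
    {"translation": [0, 0, 0], "twist": 0}
  ]
}}

```text
time: 4.7
ee_pos: [0.518, -0.054, 0.1179]
eef_rot: [0.706, -0.036, 0.037, -0.706]
ft_force: [0.6, -0.0, -4.7]
width: 0.0078
```

```bash
python3 - <<'E'
from h import *
c=snap('wrist','w3.png');snap('scene','s3.png')
print(read_state())
t=cv2.imread('pics/s3.png')
cv2.imwrite('pics/s3z.png',cv2.resize(t[140:260,260:380],None,fx=5,fy=5,interpolation=cv2.INTER_CUBIC))
E
```

```text
{'time': 4.8, 'joint_positions': array([ 0.6362142 ,  0.26456473, -0.69847494,  1.8345973 ,  0.1888845 ,
        1.10997227, -0.23219713]), 'joint_vel': array([-0.00154669,  0.00551791,  0.00108082,  0.00225115,  0.0002145 ,
       -0.00035903,  0.00039458]), 'joint_torque': array([ 1.18462084e-02, -4.84340823e+01, -6.35696724e+00, -3.73334348e+01,
       -4.83842602e-02, -1.32531091e-02,  1.93193853e-03]), 'ee_pos': array([ 0.51749114, -0.05395598,  0.11729865]), 'eef_rot': array([ 0.70620066, -0.03633187,  0.03608286, -0.70615767]), 'ft_force': array([ 0.54483786, -0.18481066, -5.24862088]), 'torque': array([-0.03773293, -0.05879731, -0.02122649]), 'width': 0.007895317539787783}
```

View pics/w3.png

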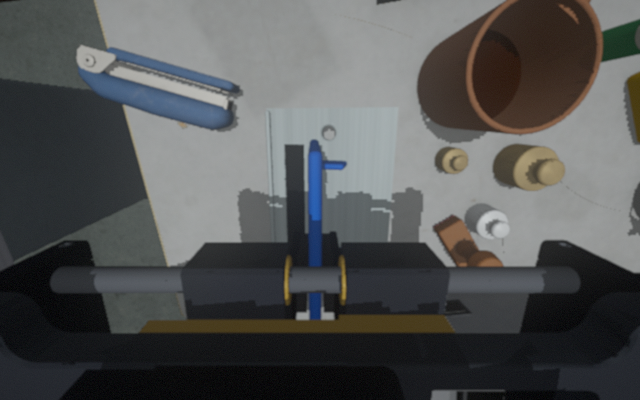

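View pics/s3z.png

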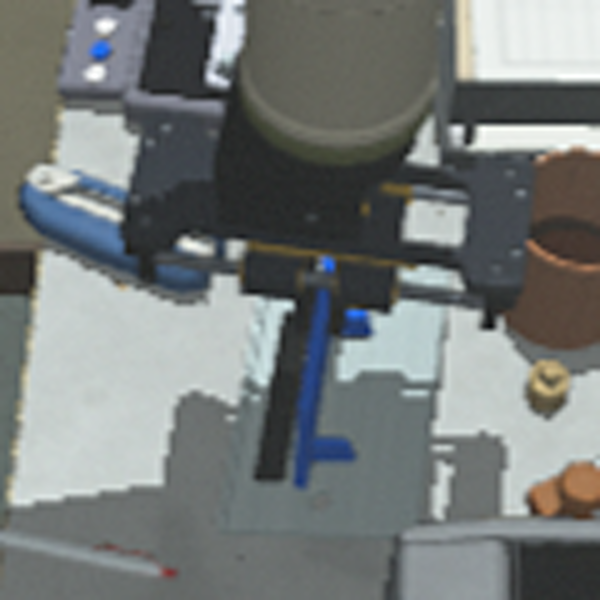

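{"name": "jog_arm", "arguments": {
  "commands": [
    {"translation": [0, 0, 25], "twist": 0},
    {"translation": [0, 0, 35], "twist": 0},
    {"translation": [-7, 12, 30], "twist": 0.003},
    {"translation": [-8, 15, 30], "twist": 0.003},
    {"translation": [-8, 15, 30], "twist": 0.003},
    {"translation": [-8, 15, 30], "twist": 0.003},
    {"translation": [-8, 15, 25], "twist": 0.003},
    {"translation": [-8, 15, 15], "twist": 0.003},
    {"translation": [-7, 15, 10], "twist": 0},
    {"translation": [-6, 12, 2], "twist": 0},
    {"translation": [0, 0, 0], "twist": 0},
    {"translation": [0, 0, 0], "twist": 0}
  ]
}}

```text
time: 6.0
ee_pos: [0.4575, 0.0596, 0.3486]
eef_rot: [0.707, -0.03, 0.03, -0.706]
ft_force: [-0.1, -0.3, -4.3]
width: 0.0079
```

```bash
python3 - <<'E'
from h import *
c=snap('wrist','w4.png')
s=read_state();print(s['ee_pos'],s['ft_force'],s['torque'],s['width'])
E
```

```text
[0.45762729 0.05914381 0.34852824] [ 0.03586174 -0.26809068 -4.44816968] [-0.2033841  -0.17445751  0.02692269] 0.007884367713243788
```

View pics/w4.png

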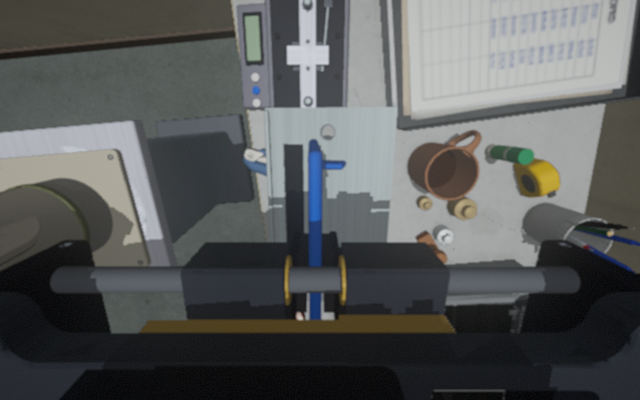

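```bash
python3 - <<'E'
from h import *
t=cv2.imread('pics/w4.png')
cv2.imwrite('pics/w4z.png',cv2.resize(t[0:145,230:410],None,fx=4,fy=4,interpolation=cv2.INTER_CUBIC))
E
```

```text
(no output)
```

View pics/w4z.png

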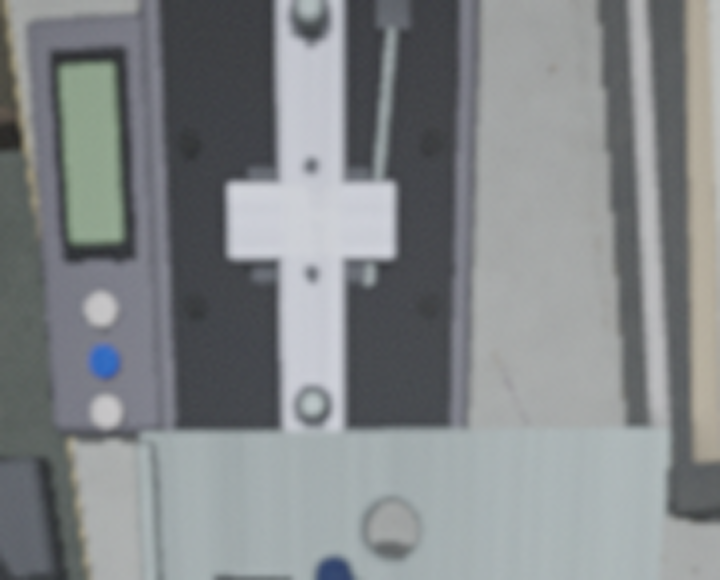

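```bash
python3 - <<'E'
from h import *
from scipy.spatial.transform import Rotation as R
c=load('w4'); W=lambda u,v:(230+(u+.5)/4-.5,(v+.5)/4-.5)
P=lambda p,z:onplane(c,*W(*p),z)
L,Rr=P((309,10),.056),P((312,402),.056)
d=L-Rr;yaw=-np.arctan2(d[0],d[1]);m=(L+Rr)/2
print(L,Rr,np.linalg.norm(d),'yaw',yaw,'mid',m)
q=[P(p,.044) for p in [(227,181),(396,181),(396,259),(227,259)]];print(np.round(q,4),np.mean(q,0))
# scale housing top edges: back edge and front
a=P((480,0),.033);b=P((457,425),.033);e=a-b;print('housing back edge',a,b,-np.arctan2(e[0],e[1]))
s=read_state(); M=R.from_quat(s['eef_rot']).as_matrix(); tx=M[:,0]; print('tool yaw',np.arctan2(tx[1],tx[0]))
tcp=s['ee_pos']
# plate hole L top centre estimate: z = edge-93.2
for ov in (.010,.012,.014):
    h=P((391,528),tcp[2]+ov-.0932); print('holeL rel tcp',h-tcp)
th=np.arctan2(tx[1],tx[0])
E
```

```text
[0.46662548 0.2903254  0.056     ] [0.45603939 0.1630773  0.056     ] 0.12768768120019786 yaw -0.0830013467644497 mid [0.46133243 0.22670135 0.056     ]
[[0.4316 0.2428 0.044 ]
 [0.4936 0.2376 0.044 ]
 [0.4917 0.2114 0.044 ]
 [0.4287 0.2167 0.044 ]] [0.46140327 0.22712331 0.044     ]
housing back edge [0.52865495 0.29601282 0.033     ] [0.51229204 0.15098511 0.033     ] -0.1123510040581253
tool yaw -0.08541945587274738
holeL rel tcp [ 0.01675732  0.06542472 -0.0832    ]
holeL rel tcp [ 0.01668079  0.06552043 -0.0812    ]
holeL rel tcp [ 0.01660426  0.06561615 -0.0792    ]
```

{"name": "jog_arm", "arguments": {
  "commands": [
    {"translation": [-1, 12, -5], "twist": 0.002},
    {"translation": [-1.9, 25, -15], "twist": 0},
    {"translation": [-2, 30, -20], "twist": 0},
    {"translation": [-2, 35, -20], "twist": 0},
    {"translation": [-2, 35, -20], "twist": 0},
    {"translation": [0, 20, -15], "twist": 0},
    {"translation": [0, 10.3, -15], "twist": 0},
    {"translation": [0, 0, -15], "twist": 0},
    {"translation": [0, 0, -15], "twist": 0},
    {"translation": [0, 0, -15], "twist": 0},
    {"translation": [0, 0, -15], "twist": 0},
    {"translation": [0, 0, -10], "twist": 0},
    {"translation": [0, 0, 0], "twist": 0},
    {"translation": [0, 0, 0], "twist": 0},
    {"translation": [0, 0, 0], "twist": 0}
  ]
}}

```text
time: 7.55
ee_pos: [0.4493, 0.2277, 0.1703]
eef_rot: [-0.706, 0.029, -0.03, 0.707]
ft_force: [0.3, 0.7, -3.9]
width: 0.0082
```

```bash
python3 - <<'E'
from h import *
snap('wrist','w5.png');snap('scene','s5.png')
s=read_state();print(s['ee_pos'],s['eef_rot'],s['ft_force'],s['torque'],s['width'])
t=cv2.imread('pics/s5.png')
cv2.imwrite('pics/s5z.png',cv2.resize(t[80:200,240:360],None,fx=5,fy=5,interpolation=cv2.INTER_CUBIC))
t=cv2.imread('pics/w5.png')
cv2.imwrite('pics/w5z.png',cv2.resize(t[60:320,180:440],None,fx=2.3,fy=2.3,interpolation=cv2.INTER_CUBIC))
E
```

```text
[0.44921831 0.22759485 0.17021094] [-0.70638335  0.02873982 -0.02957326  0.7066272 ] [ 0.09722486 -0.20219537 -4.64333231] [-0.0215914  -0.07362934 -0.026593  ] 0.008013247901761882
```

View pics/s5z.png

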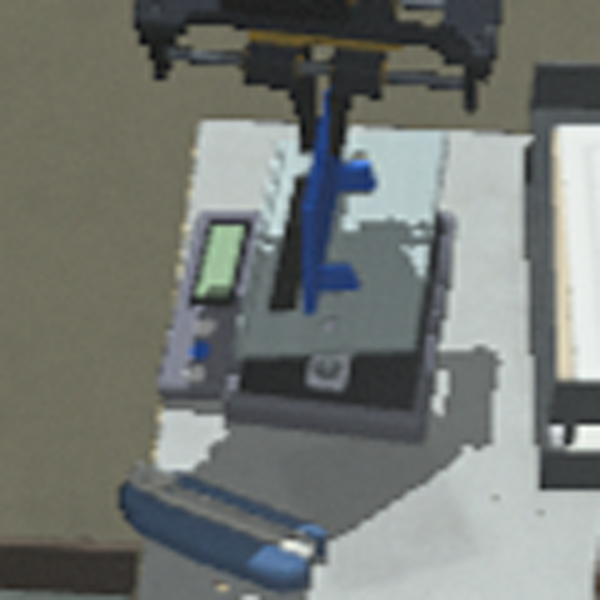

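View pics/w5z.png

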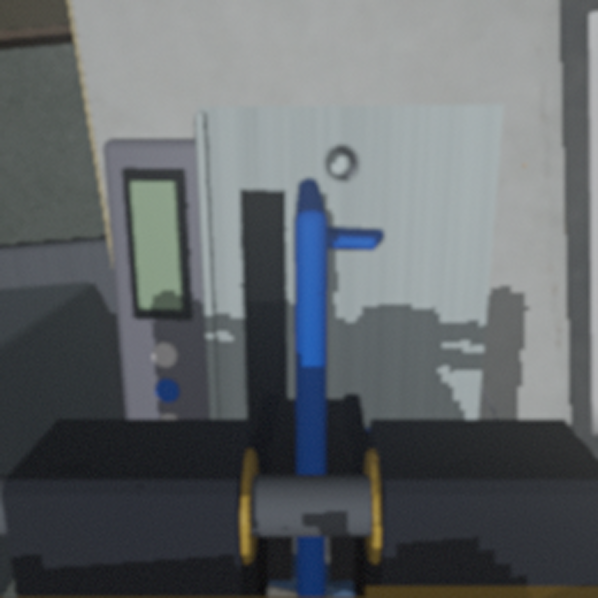

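```bash
python3 - <<'E'
from h import *
t=cv2.imread('pics/w5.png')
cv2.imwrite('pics/w5y.png',cv2.resize(t[115:145,310:350],None,fx=18,fy=18,interpolation=cv2.INTER_CUBIC))
c=load('w5');s=read_state();tcp=s['ee_pos']
print('pin L measured proj',proj(c,[.46662,.2903,.056]))
E
```

```text
pin L measured proj [326.57024574 132.77405586]
```

View pics/w5y.png

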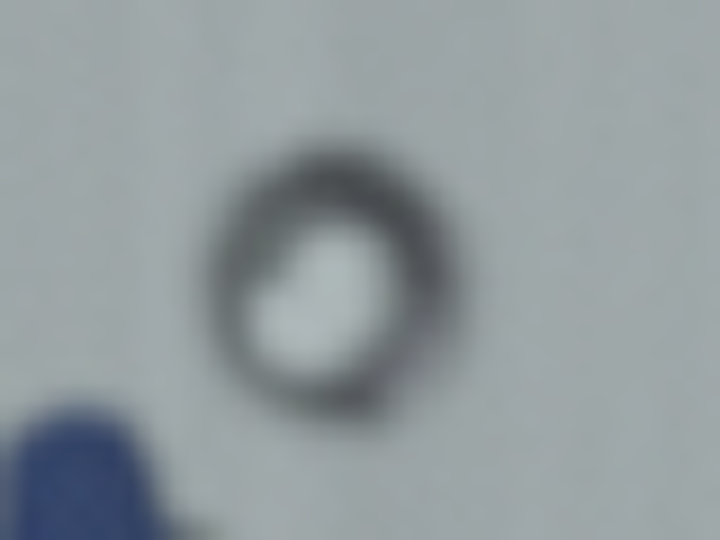

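```bash
python3 - <<'E'
from h import *
c=load('w5');s=read_state();tcp=s['ee_pos']
print('cam',c['cam_to_world'][:3,3])
h=onplane(c,328.2,130.4,tcp[2]-.0812); p=onplane(c,327.4,131.1,.056)
print(h,p,p-h)
ux=np.array([.9966,-.0829,0]);uy=np.array([.0829,.9966,0])
print((p-h)@ux,(p-h)@uy, (h-tcp)@ux,(h-tcp)@uy)
E
```

```text
cam [0.45614376 0.30428642 0.33305996]
[0.46685712 0.29377149 0.08901094] [0.46750913 0.29177065 0.056     ] [ 0.00065201 -0.00200084 -0.03301094]
0.0008156600590759635 -0.0019399896182477586 0.012092795788854596 0.06741389718020975
```

{"name": "jog_arm", "arguments": {
  "commands": [
    {"translation": [-0.2, -1.9, -5], "twist": 0},
    {"translation": [0, 0, -5], "twist": 0},
    {"translation": [0, 0, -5], "twist": 0},
    {"translation": [0, 0, -4], "twist": 0},
    {"translation": [0, 0, 0], "twist": 0},
    {"translation": [0, 0, 0], "twist": 0}
  ]
}}

```text
time: 8.25
ee_pos: [0.4486, 0.2256, 0.1505]
eef_rot: [-0.706, 0.029, -0.029, 0.707]
ft_force: [-0.1, -0.1, -4.6]
width: 0.0078
```

```bash
python3 - <<'E'
from h import *
snap('wrist','w6.png');snap('scene','s6.png')
s=read_state();print(s['ee_pos'],s['eef_rot'],s['ft_force'],s['torque'],s['width'])
t=cv2.imread('pics/w6.png')
cv2.imwrite('pics/w6y.png',cv2.resize(t[110:150,300:360],None,fx=12,fy=12,interpolation=cv2.INTER_CUBIC))
E
```

```text
[0.44874984 0.22564483 0.15075508] [-0.70643445  0.02898159 -0.02921698  0.70658107] [ 0.46744778 -0.31941571 -4.75333472] [-0.03984106 -0.05417943 -0.02770168] 0.0077028039206430785
```

View pics/w6y.png

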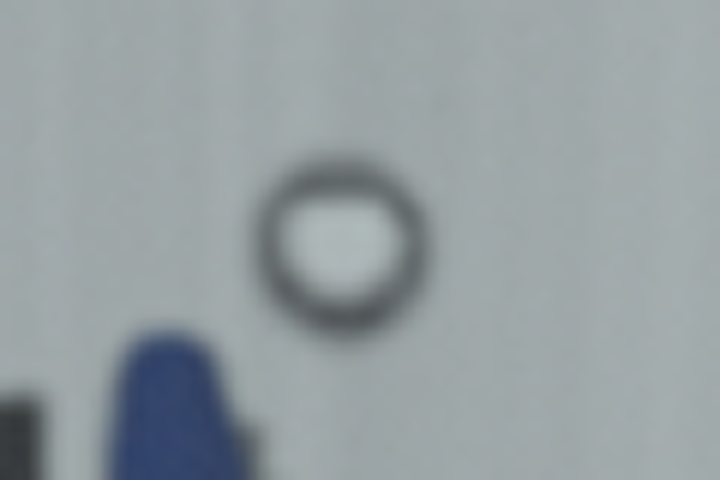

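{"name": "jog_arm", "arguments": {
  "commands": [
    {"translation": [0, 0, -2], "twist": 0},
    {"translation": [0, 0, -2], "twist": 0},
    {"translation": [0, 0, -1], "twist": 0},
    {"translation": [0, 0, -1], "twist": 0},
    {"translation": [0, 0, 0], "twist": 0}
  ]
}}

```text
time: 8.85
ee_pos: [0.4486, 0.2255, 0.1444]
eef_rot: [0.707, -0.029, 0.029, -0.706]
ft_force: [-0.3, 0.4, -3.5]
width: 0.0079
```

{"name": "jog_arm", "arguments": {
  "commands": [
    {"translation": [0, 0, -1], "twist": 0},
    {"translation": [0, 0, -1], "twist": 0},
    {"translation": [0, 0, 0], "twist": 0},
    {"translation": [0, 0, 0], "twist": 0}
  ]
}}

```text
time: 9.25
ee_pos: [0.4486, 0.2255, 0.1426]
eef_rot: [-0.707, 0.029, -0.029, 0.707]
ft_force: [0.9, -0.3, -4.4]
width: 0.008
```

{"name": "jog_arm", "arguments": {
  "commands": [
    {"translation": [0, 0, -1], "twist": 0},
    {"translation": [0, 0, -1], "twist": 0},
    {"translation": [0, 0, 0], "twist": 0},
    {"translation": [0, 0, 0], "twist": 0}
  ]
}}

```text
time: 9.65
ee_pos: [0.4487, 0.2256, 0.1407]
eef_rot: [-0.706, 0.029, -0.029, 0.707]
ft_force: [-0.4, -0.1, -3.3]
width: 0.0076
```

```bash
python3 - <<'E'
from h import *
snap('wrist','w7.png');snap('scene','s7.png')
s=read_state();print(s['ee_pos'],s['eef_rot'],s['ft_force'],s['torque'],s['width'])
t=cv2.imread('pics/w7.png')
cv2.imwrite('pics/w7y.png',cv2.resize(t[110:150,300:360],None,fx=12,fy=12,interpolation=cv2.INTER_CUBIC))
t=cv2.imread('pics/s7.png')
cv2.imwrite('pics/s7z.png',cv2.resize(t[80:200,240:360],None,fx=5,fy=5,interpolation=cv2.INTER_CUBIC))
E
```

```text
[0.44871717 0.22555896 0.14065865] [-0.70646414  0.02904461 -0.02921599  0.70654883] [ 0.35221028 -0.37650541 -1.97209798] [ 0.01423538 -0.15858075  0.05689682] 0.00768361697134511
```

View pics/w7y.png

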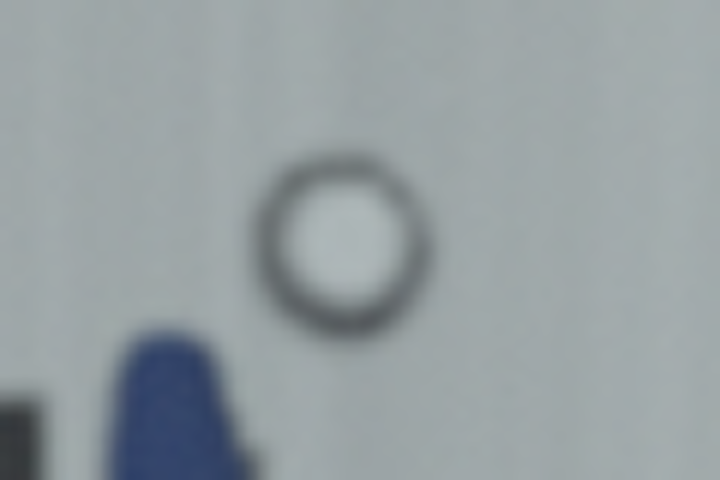

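View pics/s7z.png

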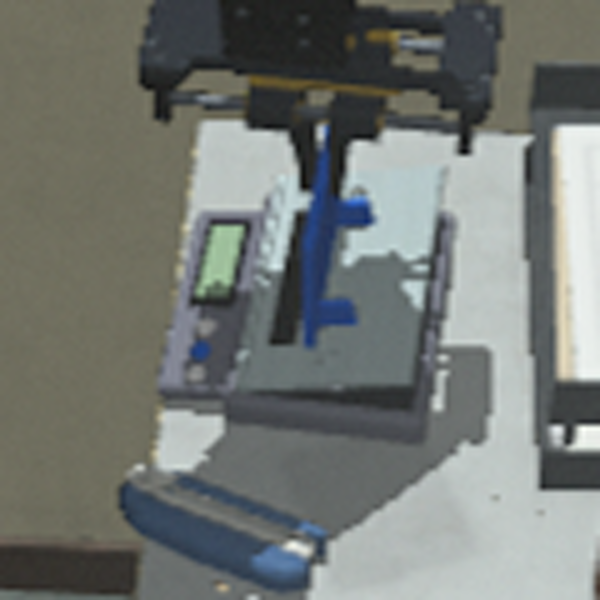

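{"name": "jog_arm", "arguments": {
  "commands": [
    {"translation": [0, 0, -1], "twist": 0},
    {"translation": [0, 0, 0], "twist": 0},
    {"translation": [0, 0, 0], "twist": 0}
  ]
}}

```text
time: 10.05
ee_pos: [0.4493, 0.2258, 0.1402]
eef_rot: [-0.706, 0.029, -0.03, 0.707]
ft_force: [1.7, -0.0, 5.4]
width: 0.008
```

```bash
python3 - <<'E'
from h import *
for i in range(1):
    s=read_state();print(s['ee_pos'],s['ft_force'],s['torque'],s['width'])
E
```

```text
[0.44927504 0.22577014 0.14023852] [ 1.72416546 -0.03524907  5.38331879] [-0.12267127 -0.26074656  0.0265559 ] 0.00802058741653361
```

{"name": "jog_arm", "arguments": {
  "commands": [
    {"translation": [0, 0, 2], "twist": 0},
    {"translation": [1, -0.1, 0], "twist": 0},
    {"translation": [0, 0, -1], "twist": 0},
    {"translation": [0, 0, 0], "twist": 0}
  ]
}}

```text
time: 10.45
ee_pos: [0.4496, 0.2254, 0.1405]
eef_rot: [-0.706, 0.029, -0.029, 0.707]
ft_force: [0.4, -0.1, -0.4]
width: 0.0076
```

```bash
python3 - <<'E'
from h import *
snap('wrist','w8.png');snap('scene','s8.png');snap('top','t8.png')
s=read_state();print(s['ee_pos'],s['eef_rot'],s['ft_force'],s['torque'],s['width'])
t=cv2.imread('pics/w8.png')
cv2.imwrite('pics/w8y.png',cv2.resize(t[60:200,270:410],None,fx=4,fy=4,interpolation=cv2.INTER_CUBIC))
E
```

```text
[0.4495671  0.22536218 0.14049862] [ 0.70653554 -0.02916326  0.02908721 -0.70647786] [-0.20211454 -0.14857238 -1.39479353] [-0.0992005  -0.00476852  0.04575353] 0.007540348596784102
```

View pics/w8y.png

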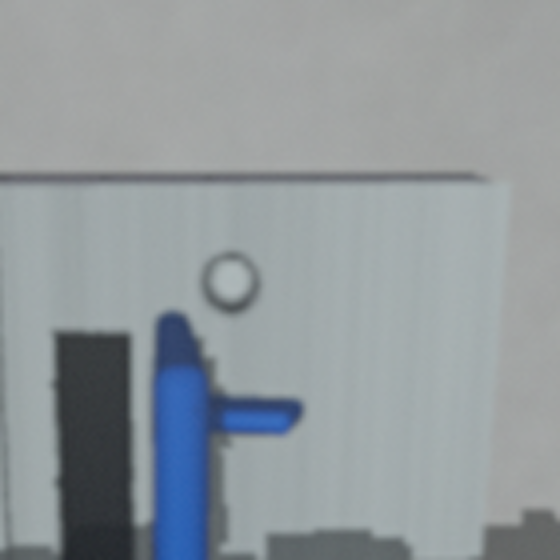

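```bash
python3 - <<'E'
from h import *
t=cv2.imread('pics/s8.png')
cv2.imwrite('pics/s8z.png',cv2.resize(t[110:180,270:350],None,fx=8,fy=8,interpolation=cv2.INTER_CUBIC))
E
```

```text
(no output)
```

View pics/s8z.png

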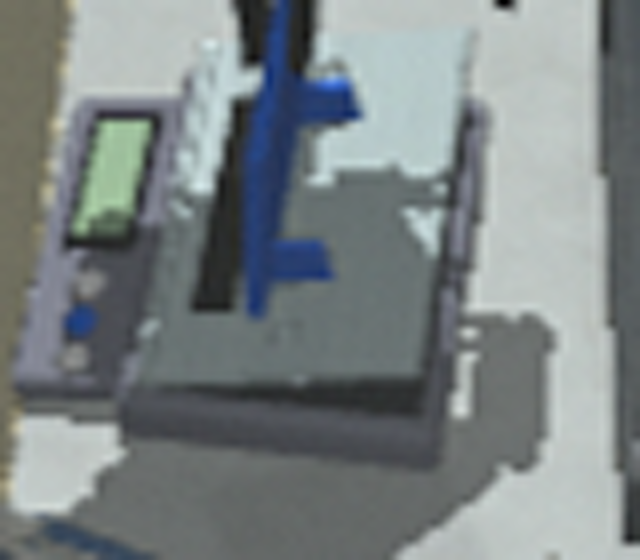

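```bash
python3 - <<'E'
from h import *
c=load('s8'); s=read_state(); tcp=s['ee_pos']
W=lambda u,v:(270+(u+.5)/8-.5,110+(v+.5)/8-.5)
ux=np.array([.9966,-.0829,0]);uy=np.array([.0829,.9966,0])
T=c['cam_to_world']
def ony(u,v,yo):
    d=T[:3,:3]@np.array([(u-c['cx'])/c['fx'],(v-c['cy'])/c['fy'],1.]);o=T[:3,3]
    k=(yo+tcp@uy-o@uy)/(d@uy); p=o+k*d
    return (p-tcp)@ux,p[2]
for nm,p in [('front',(140,383)),('back',(423,372))]: print(nm,ony(*W(*p),-.085+.0015))
E
```

```text
front (np.float64(-0.042527106214982235), np.float64(0.04006338126828424))
back (np.float64(0.06493861792935916), np.float64(0.06691710821966623))
```

{"name": "jog_arm", "arguments": {
  "commands": [
    {"translation": [0, 0, 0], "twist": 0},
    {"translation": [0, 0, -0.5], "twist": 0},
    {"translation": [0, 0, -0.5], "twist": 0},
    {"translation": [0, 0, 0], "twist": 0}
  ],
  "grip": 1,
  "grip_force": 4
}}

```text
time: 11.0
ee_pos: [0.4502, 0.2256, 0.14]
eef_rot: [-0.706, 0.029, -0.03, 0.707]
ft_force: [1.4, -0.8, 3.0]
width: 0.0078
```

{"name": "jog_arm", "arguments": {
  "commands": [
    {"translation": [0, 0, -0.5], "twist": 0},
    {"translation": [0, 0, -0.5], "twist": 0},
    {"translation": [0, 0, 0], "twist": 0}
  ],
  "grip_force": 3
}}

```text
time: 11.3
ee_pos: [0.4498, 0.2255, 0.1387]
eef_rot: [-0.706, 0.029, -0.029, 0.707]
ft_force: [2.3, -0.4, 3.6]
width: 0.0083
```

```bash
python3 - <<'E'
from h import *
snap('wrist','w9.png');snap('scene','s9.png')
s=read_state();print(s['ee_pos'],s['eef_rot'],s['ft_force'],s['torque'],s['width'])
t=cv2.imread('pics/s9.png')
cv2.imwrite('pics/s9z.png',cv2.resize(t[110:180,270:350],None,fx=8,fy=8,interpolation=cv2.INTER_CUBIC))
E
```

```text
[0.44974194 0.22545324 0.13868043] [-0.70646537  0.02901953 -0.02924408  0.70654747] [2.00384904 0.3234447  4.66673542] [-0.00223887 -0.50758725  0.01621574] 0.00831390626297549
```

View pics/s9z.png

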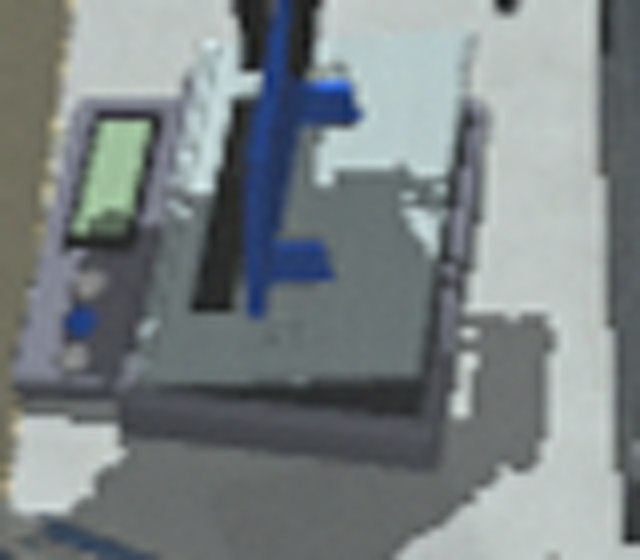

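{"name": "jog_arm", "arguments": {
  "commands": [
    {"translation": [0, 0, 0.5], "twist": 0},
    {"translation": [0, 0, 0], "twist": 0},
    {"translation": [0, 0, 0], "twist": 0},
    {"translation": [0, 0, 0], "twist": 0},
    {"translation": [0, 0, 0], "twist": 0},
    {"translation": [0, 0, 0], "twist": 0}
  ],
  "grip": 0
}}

```text
time: 12.0
ee_pos: [0.4496, 0.2253, 0.139]
eef_rot: [0.707, -0.029, 0.029, -0.706]
ft_force: [1.0, -0.3, -0.4]
width: 0.0483
```

```bash
python3 - <<'E'
from h import *
snap('wrist','w10.png');snap('scene','s10.png')
s=read_state();print(s['ee_pos'],s['ft_force'],s['torque'],s['width'])
t=cv2.imread('pics/s10.png')
cv2.imwrite('pics/s10z.png',cv2.resize(t[90:180,260:360],None,fx=6,fy=6,interpolation=cv2.INTER_CUBIC))
E
```

```text
[0.44958951 0.22537392 0.13902369] [ 0.98413172 -0.43028607 -0.47993358] [ 0.03793786 -0.0295194  -0.06174421] 0.056304762425633904
```

View pics/s10z.png

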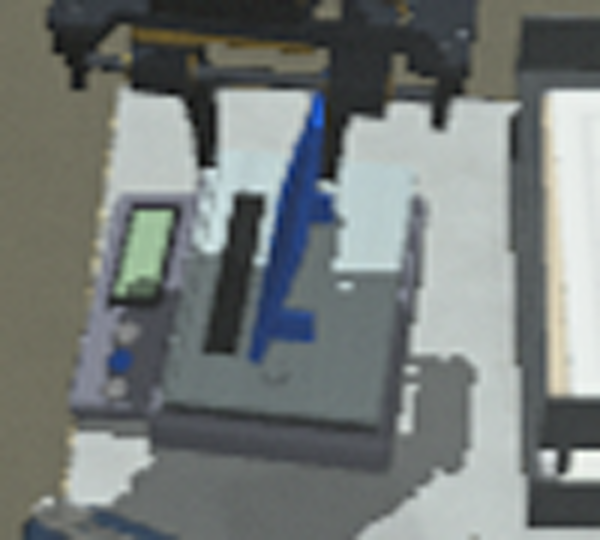

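View pics/w10.png

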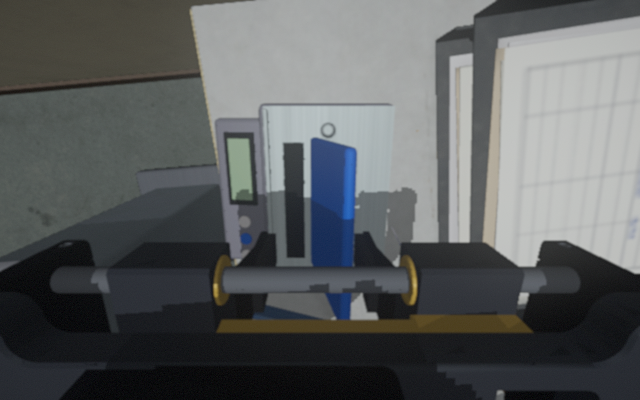

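{"name": "jog_arm", "arguments": {
  "commands": [
    {"translation": [0, 0, 0], "twist": 0},
    {"translation": [0, 0, 0], "twist": 0},
    {"translation": [4, 0, 0], "twist": 0},
    {"translation": [4, 0, 0], "twist": 0},
    {"translation": [0, 0, 15], "twist": 0},
    {"translation": [0, -15, 40], "twist": 0},
    {"translation": [0, -40, 30], "twist": 0},
    {"translation": [0, -45, 20], "twist": 0},
    {"translation": [0, -45, 10], "twist": 0},
    {"translation": [0, -20, 0], "twist": 0},
    {"translation": [0, 0, 0], "twist": 0},
    {"translation": [0, 0, 0], "twist": 0}
  ]
}}

```text
time: 13.3
ee_pos: [0.4577, 0.061, 0.2548]
eef_rot: [-0.706, 0.029, -0.029, 0.707]
ft_force: [-0.5, -0.3, 0.6]
width: 0.0872
```

```bash
python3 - <<'E'
from h import *
snap('wrist','w11.png');snap('scene','s11.png');snap('top','t11.png')
s=read_state();print(s['time'],s['ee_pos'],s['ft_force'],s['torque'],s['width'])
t=cv2.imread('pics/s11.png')
cv2.imwrite('pics/s11z.png',cv2.resize(t[95:180,265:345],None,fx=7,fy=7,interpolation=cv2.INTER_CUBIC))
t=cv2.imread('pics/w11.png')
cv2.imwrite('pics/w11z.png',cv2.resize(t[0:180,210:410],None,fx=3.3,fy=3.3,interpolation=cv2.INTER_CUBIC))
t=cv2.imread('pics/t11.png')
cv2.imwrite('pics/t11z.png',cv2.resize(t[180:260,190:310],None,fx=6,fy=6,interpolation=cv2.INTER_CUBIC))
E
```

```text
13.45 [0.45752338 0.06199563 0.25426534] [-0.88721075 -0.20185676  1.13088168] [-0.01003106 -0.11483547  0.03746916] 0.08724111558044129
```

View pics/s11z.png

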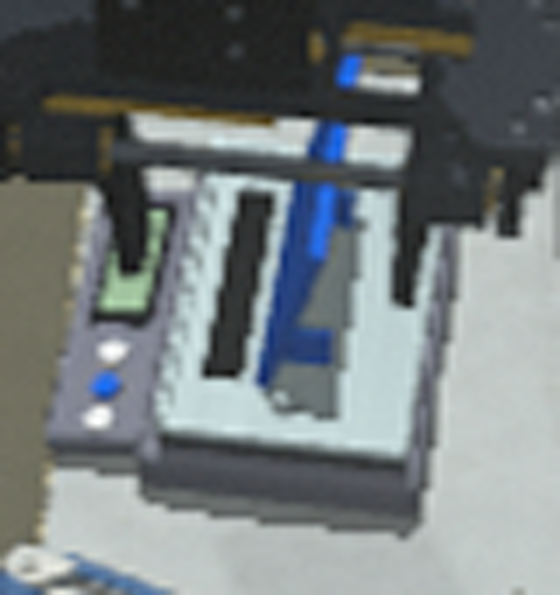

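View pics/w11z.png

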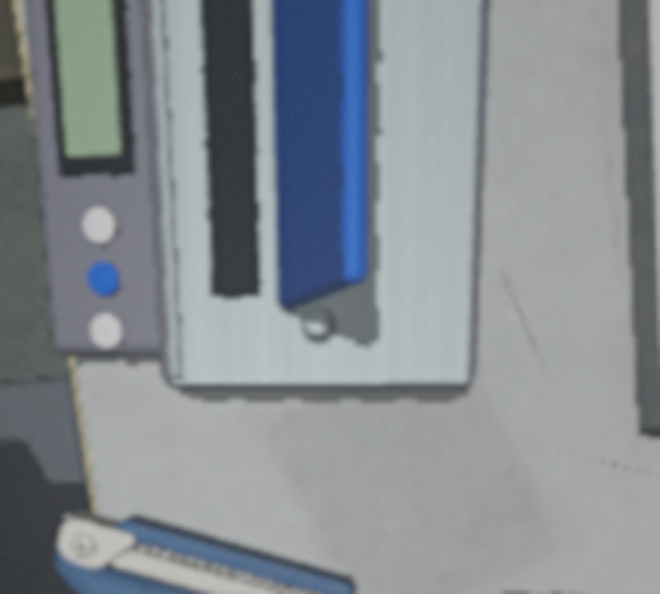

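View pics/t11z.png

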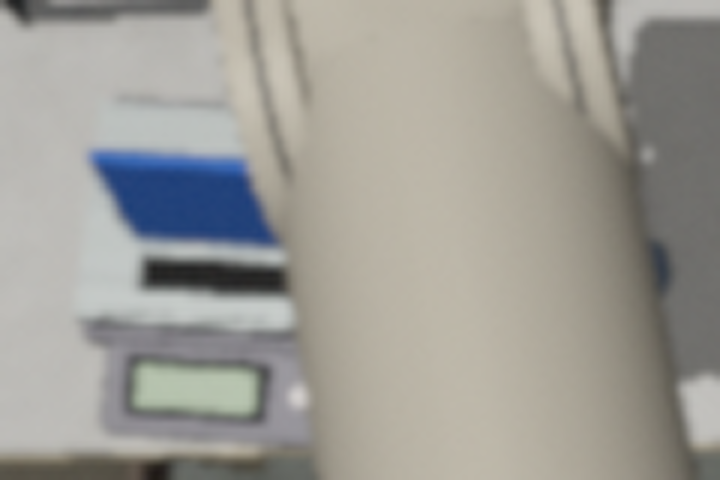

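{"name": "jog_arm", "arguments": {
  "commands": [
    {"translation": [0, -30, 10], "twist": 0.01},
    {"translation": [0, -42, 10], "twist": 0.015},
    {"translation": [0, -42, 10], "twist": 0.015},
    {"translation": [0, -42, 10], "twist": 0.015},
    {"translation": [0, -42, 6], "twist": 0.017},
    {"translation": [0, -42, 0], "twist": 0.017},
    {"translation": [0, -42, 0], "twist": 0.017},
    {"translation": [-1, -42, 0], "twist": 0.017},
    {"translation": [-1, -42, 0], "twist": 0.017},
    {"translation": [0, -30, 0], "twist": 0.017},
    {"translation": [0, -19, 0], "twist": 0},
    {"translation": [0, 0, 0], "twist": 0},
    {"translation": [0, 0, 0], "twist": 0},
    {"translation": [0, 0, 0], "twist": 0}
  ]
}}

```text
time: 14.85
ee_pos: [0.4566, -0.3526, 0.3004]
eef_rot: [-0.706, -0.027, 0.027, 0.707]
ft_force: [-0.8, 0.1, 0.3]
width: 0.087
```

```bash
python3 - <<'E'
from h import *
snap('wrist','w12.png');snap('scene','s12.png');snap('top','t12.png')
s=read_state();print(s['time'],s['ee_pos'],s['eef_rot'],s['ft_force'],s['width'])
t=cv2.imread('pics/s12.png')
cv2.imwrite('pics/s12z.png',cv2.resize(t[95:180,265:345],None,fx=7,fy=7,interpolation=cv2.INTER_CUBIC))
t=cv2.imread('pics/t12.png')
cv2.imwrite('pics/t12z.png',cv2.resize(t[180:260,190:310],None,fx=6,fy=6,interpolation=cv2.INTER_CUBIC))
E
```

```text
15.0 [ 0.45607502 -0.35346653  0.30043854] [ 0.70669889  0.02706928 -0.02678937 -0.70648869] [-0.62997576 -0.01313692 -1.02284497] 0.0872931525814478
```

View pics/w12.png

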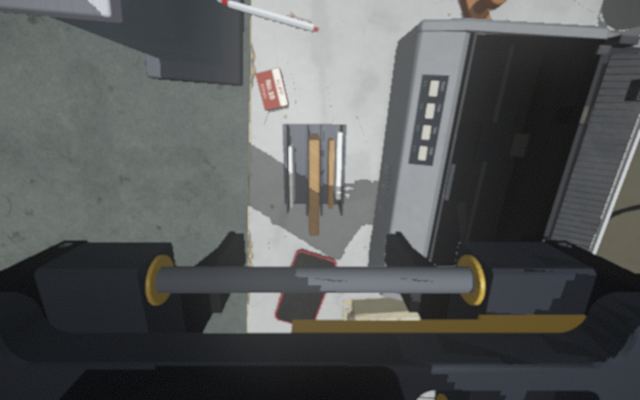

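View pics/s12z.png

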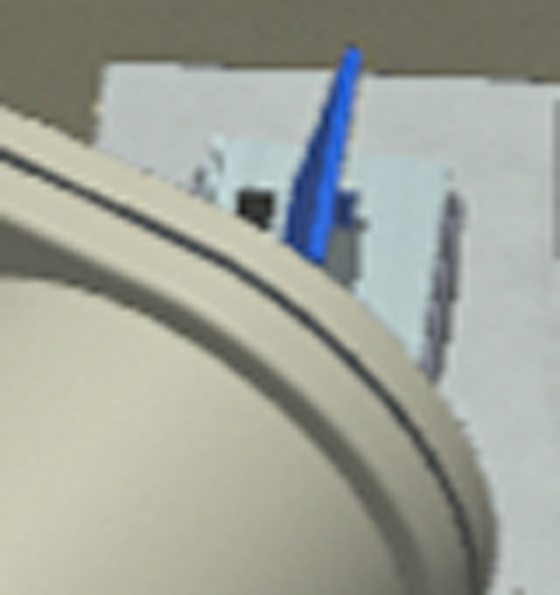

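View pics/t12z.png

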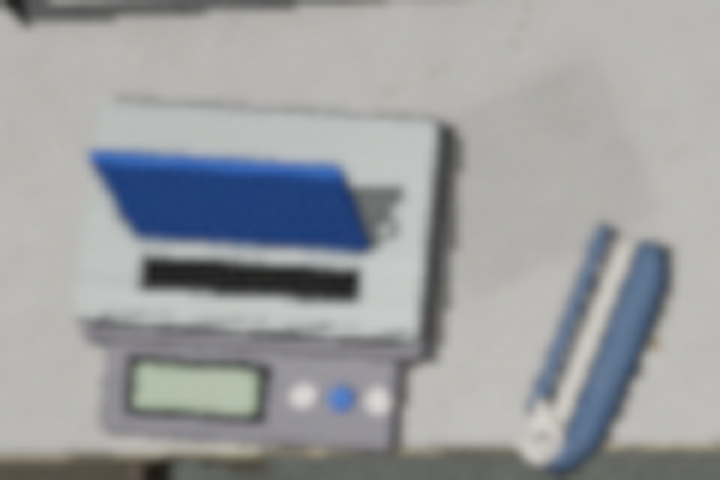

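```bash
python3 - <<'E'
from h import *
t=cv2.imread('pics/w12.png')
cv2.imwrite('pics/w12z.png',cv2.resize(t[115:245,270:360],None,fx=4.5,fy=4.5,interpolation=cv2.INTER_CUBIC))
c=load('t12'); W=lambda u,v:(190+(u+.5)/6-.5,180+(v+.5)/6-.5)
q=[onplane(c,*W(*p),.05) for p in [(112,100),(440,122),(418,342),(80,320)]];print('top: BL BR FR FL',np.round(q,4),np.mean(q,0)[:2])
for a,b in [(0,1),(1,2),(2,3),(3,0)]: print(np.linalg.norm(q[a]-q[b]))
e=[onplane(c,*W(*p),.143) for p in [(92,153),(342,168)]];print('rest top back edge',np.round(e,4),np.mean(e,0))
e=[onplane(c,*W(*p),.05) for p in [(140,236),(365,248)]];print('rest base front',np.round(e,4),np.mean(e,0))
c=load('s11');W=lambda u,v:(265+(u+.5)/7-.5,95+(v+.5)/7-.5)
print('scene FR BR',[np.round(onplane(c,*W(*p),.05),4) for p in [(162,432),(402,460)]])
print('scene rest base front R',np.round(onplane(c,*W(262,383),.05),4))
c=load('w11');W=lambda u,v:(210+(u+.5)/3.3-.5,(v+.5)/3.3-.5)
print('wrist FR BR',[np.round(onplane(c,*W(*p),.05),4) for p in [(172,385),(470,383)]])
print('wrist pinR',np.round(onplane(c,*W(318,323),.056),4),'rest base front R',np.round(onplane(c,*W(286,308),.05),4),'top back R',np.round(onplane(c,*W(362,281),.143),4))
E
```

```text
top: BL BR FR FL [[0.5239 0.3007 0.05  ]
 [0.5097 0.1355 0.05  ]
 [0.3993 0.145  0.05  ]
 [0.413  0.3125 0.05  ]] [0.46146573 0.22342634]
0.16589596952645028
0.11082468800037518
0.16797896788637573
0.11147650002787053
rest top back edge [[0.4794 0.2826 0.143 ]
 [0.4703 0.1666 0.143 ]] [0.47485468 0.22463497 0.143     ]
rest base front [[0.4545 0.2842 0.05  ]
 [0.4465 0.172  0.05  ]] [0.45050063 0.22811607 0.05      ]
scene FR BR [array([0.4029, 0.1426, 0.05  ]), array([0.5067, 0.1338, 0.05  ])]
scene rest base front R [0.4441 0.1719 0.05  ]
wrist FR BR [array([0.4   , 0.1453, 0.05  ]), array([0.5112, 0.1369, 0.05  ])]
wrist pinR [0.4566 0.1622 0.056 ] rest base front R [0.4452 0.1687 0.05  ] top back R [0.4714 0.166  0.143 ]
```

View pics/w12z.png

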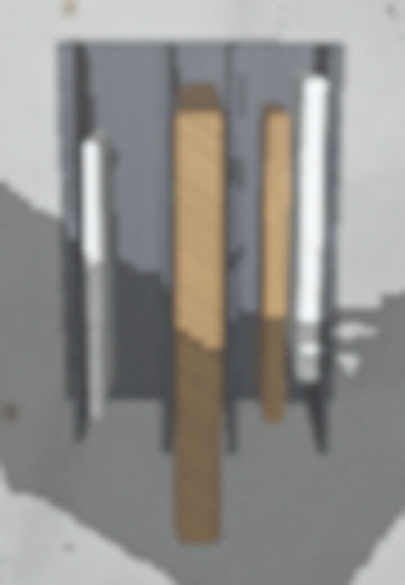

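```bash
python3 - <<'E'
from h import *
c=load('w12');W=lambda u,v:(270+(u+.5)/4.5-.5,115+(v+.5)/4.5-.5)
q=np.array([onplane(c,*W(*p),.156) for p in [(174,112),(222,112),(220,541),(177,541)]]);print(np.round(q,4),q.mean(0))
a=(q[0]+q[1]-q[2]-q[3]);print('yaw',-np.arctan2(a[0],a[1]),np.linalg.norm(a)/2)
E
```

```text
[[ 0.4464 -0.2979  0.156 ]
 [ 0.4576 -0.2971  0.156 ]
 [ 0.4659 -0.4053  0.156 ]
 [ 0.4549 -0.4061  0.156 ]] [ 0.4561929  -0.35158925  0.156     ]
yaw 0.07776172984663025 0.10851818304272458
```

{"name": "jog_arm", "arguments": {
  "commands": [
    {"translation": [0, 1.5, -30], "twist": 0.002},
    {"translation": [0, 0, -40], "twist": 0},
    {"translation": [0, 0, -40], "twist": 0},
    {"translation": [0, 0, -35], "twist": 0},
    {"translation": [0, 0, -25], "twist": 0},
    {"translation": [0, 0, 0], "twist": 0},
    {"translation": [0, 0, 0], "twist": 0}
  ]
}}

```text
time: 15.7
ee_pos: [0.456, -0.3529, 0.131]
eef_rot: [0.707, 0.027, -0.027, -0.707]
ft_force: [0.6, 0.6, 0.9]
width: 0.0874
```

{"name": "jog_arm", "arguments": {
  "commands": [
    {"translation": [0, 0, 0], "twist": 0},
    {"translation": [0, 0, 0], "twist": 0},
    {"translation": [0, 0, 0], "twist": 0},
    {"translation": [0, 0, 0], "twist": 0},
    {"translation": [0, 0, 0], "twist": 0},
    {"translation": [0, 0, 0], "twist": 0},
    {"translation": [0, 0, 0], "twist": 0},
    {"translation": [0, 0, 0], "twist": 0},
    {"translation": [0, 0, 0], "twist": 0},
    {"translation": [0, 0, 0], "twist": 0},
    {"translation": [0, 0, 0], "twist": 0},
    {"translation": [0, 0, 0], "twist": 0}
  ],
  "grip": 1,
  "grip_force": 15
}}

```text
time: 16.9
ee_pos: [0.4556, -0.3531, 0.1301]
eef_rot: [-0.707, -0.027, 0.027, 0.707]
ft_force: [-0.9, 0.2, 0.4]
width: 0.012
```

{"name": "jog_arm", "arguments": {
  "commands": [
    {"translation": [0, 0, 10], "twist": 0},
    {"translation": [0, 0, 25], "twist": 0},
    {"translation": [0, 0, 40], "twist": 0},
    {"translation": [0, 0, 45], "twist": 0},
    {"translation": [0, 20, 40], "twist": 0},
    {"translation": [0, 35, 30], "twist": -0.01},
    {"translation": [0, 42, 10], "twist": -0.015},
    {"translation": [-1, 42, 0], "twist": -0.015},
    {"translation": [-1, 42, 0], "twist": -0.015},
    {"translation": [-2, 42, 0], "twist": -0.015},
    {"translation": [-2, 42, 0], "twist": -0.015},
    {"translation": [-2, 42, 0], "twist": -0.015},
    {"translation": [-2, 42, 0], "twist": -0.015},
    {"translation": [-2, 42, 0], "twist": -0.015},
    {"translation": [-2, 42, 0], "twist": -0.015},
    {"translation": [-2, 42, 0], "twist": -0.015},
    {"translation": [-2, 30, 0], "twist": 0},
    {"translation": [0, 20, 0], "twist": 0},
    {"translation": [0, 0, 0], "twist": 0},
    {"translation": [0, 0, 0], "twist": 0}
  ]
}}

```text
time: 18.9
ee_pos: [0.4375, 0.1718, 0.3304]
eef_rot: [0.707, -0.029, 0.029, -0.706]
ft_force: [-0.4, -0.5, -2.2]
width: 0.0115
```

```bash
python3 - <<'E'
from h import *
snap('wrist','w13.png');snap('scene','s13.png')
s=read_state();print(s['time'],s['ee_pos'],s['eef_rot'],s['ft_force'],s['width'])
t=cv2.imread('pics/s13.png')
cv2.imwrite('pics/s13z.png',cv2.resize(t[60:180,240:360],None,fx=5,fy=5,interpolation=cv2.INTER_CUBIC))
E
```

```text
19.0 [0.43786163 0.17076049 0.33021413] [ 0.70664341 -0.02996789  0.03010501 -0.70629364] [-0.02737703  0.15760666 -1.315902  ] 0.012018807734501603
```

View pics/w13.png

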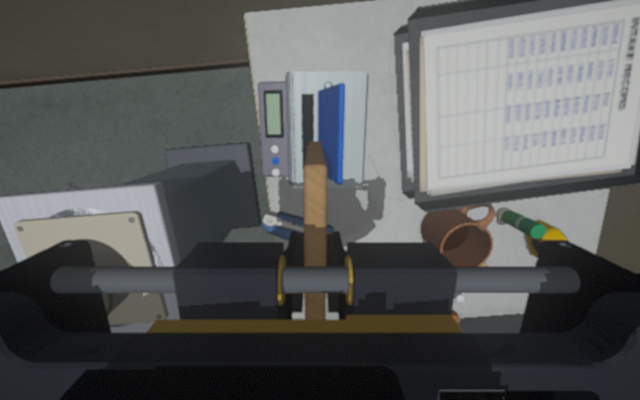

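View pics/s13z.png

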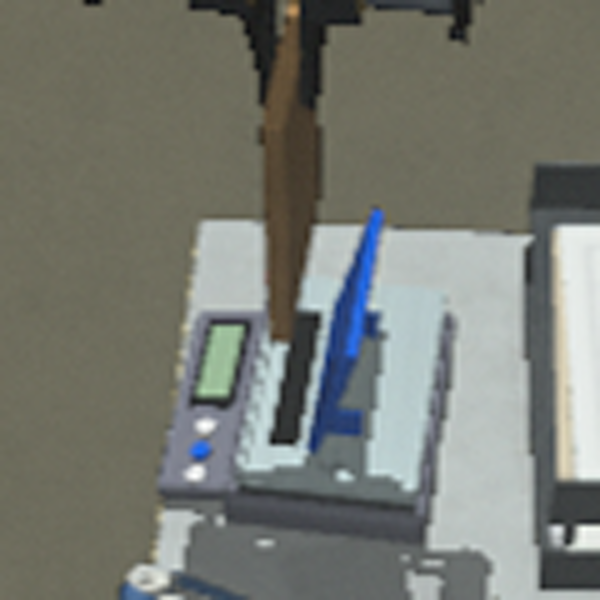

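```bash
python3 - <<'E'
from h import *
t=cv2.imread('pics/w13.png')
cv2.imwrite('pics/w13z.png',cv2.resize(t[60:200,250:380],None,fx=4.2,fy=4.2,interpolation=cv2.INTER_CUBIC))
E
```

```text
(no output)
```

View pics/w13z.png

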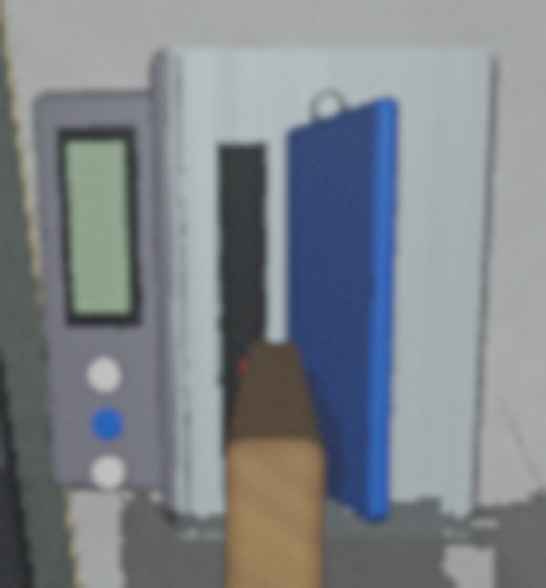

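```bash
python3 - <<'E'
from h import *
from scipy.spatial.transform import Rotation as R
c=load('w13');W=lambda u,v:(250+(u+.5)/4.2-.5,60+(v+.5)/4.2-.5)
P=lambda p,z:onplane(c,*W(*p),z)
q=np.array([P(p,.05) for p in [(172,50),(493,52),(470,537),(181,531)]]);print(np.round(q,4),q.mean(0))
a=q[1]-q[2];print('yaw back',-np.arctan2(a[0],a[1]))
e=np.array([P(p,.143) for p in [(396,102),(387,520)]]);a=e[0]-e[1];print('rest edge',e,e.mean(0),'yaw',-np.arctan2(a[0],a[1]))
print('base front L',P((288,132),.05),'pinL',P((328,106),.056))
b=np.array([P(p,.206) for p in [(251,346),(300,346)]]);print('mailer bottom L corners',b, b.mean(0))
t=np.array([P(p,.356) for p in [(228,440),(325,440)]]);print('mailer top L corners',t,t.mean(0))
s=read_state();M=R.from_quat(s['eef_rot']).as_matrix();print(s['ee_pos'],np.arctan2(M[1,0],M[0,0]))
E
```

```text
[[0.4155 0.315  0.05  ]
 [0.5244 0.3054 0.05  ]
 [0.5105 0.1365 0.05  ]
 [0.4012 0.1478 0.05  ]] [0.46289904 0.22615756 0.05      ]
yaw back -0.081989088552687
rest edge [[0.48094478 0.28312755 0.143     ]
 [0.47207721 0.16724155 0.143     ]] [0.47651099 0.22518455 0.143     ] yaw -0.07637093642742131
base front L [0.45282217 0.28572842 0.05      ] pinL [0.4668998  0.29235097 0.056     ]
mailer bottom L corners [[0.43753017 0.22635168 0.206     ]
 [0.44902769 0.22540705 0.206     ]] [0.44327893 0.22587937 0.206     ]
mailer top L corners [[0.43764477 0.22759716 0.356     ]
 [0.44875296 0.22668399 0.356     ]] [0.44319886 0.22714058 0.356     ]
[0.43786163 0.17076049 0.33021413] -0.08498144051667973
```

{"name": "jog_arm", "arguments": {
  "commands": [
    {"translation": [-0.7, 15, 0], "twist": 0.002},
    {"translation": [0, 25, 0], "twist": 0},
    {"translation": [0, 16.5, 0], "twist": 0},
    {"translation": [0, 0, -20], "twist": 0},
    {"translation": [0, 0, -30], "twist": 0},
    {"translation": [0, 0, -30], "twist": 0},
    {"translation": [0, 0, -30], "twist": 0},
    {"translation": [0, 0, -25], "twist": 0},
    {"translation": [0, 0, -8], "twist": 0},
    {"translation": [0, 0, 0], "twist": 0},
    {"translation": [0, 0, 0], "twist": 0},
    {"translation": [0, 0, 0], "twist": 0}
  ]
}}

```text
time: 20.2
ee_pos: [0.4377, 0.2286, 0.1884]
eef_rot: [-0.706, 0.028, -0.03, 0.707]
ft_force: [-0.5, -0.4, -1.3]
width: 0.0118
```

```bash
python3 - <<'E'
from h import *
snap('wrist','w14.png');snap('scene','s14.png')
s=read_state();print(s['time'],s['ee_pos'],s['eef_rot'],s['ft_force'],s['width'])
t=cv2.imread('pics/s14.png')
cv2.imwrite('pics/s14z.png',cv2.resize(t[80:180,260:360],None,fx=6,fy=6,interpolation=cv2.INTER_CUBIC))
E
```

```text
20.3 [0.43748065 0.22857225 0.18804235] [-0.7063899   0.02832265 -0.02943648  0.70664322] [-0.00512422 -0.38749518 -0.56946447] 0.012111748473810439
```

View pics/w14.png

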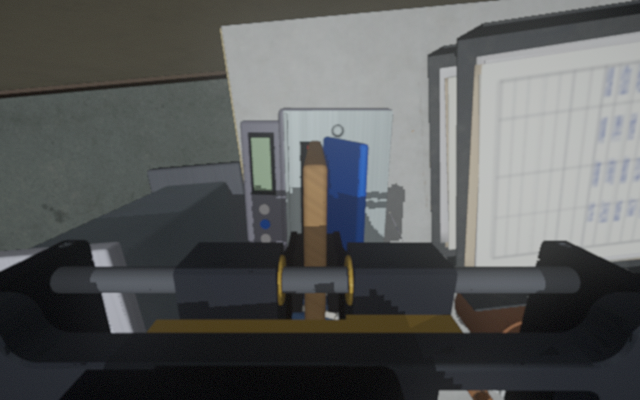

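View pics/s14z.png

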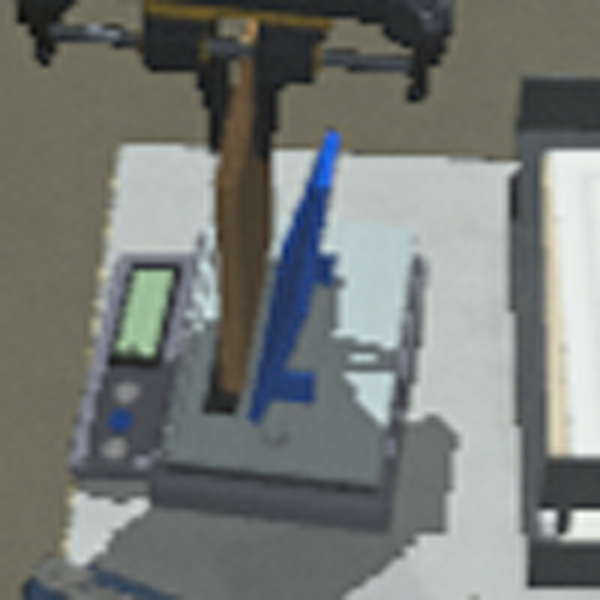

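{"name": "jog_arm", "arguments": {
  "commands": [
    {"translation": [0, -1.3, -5], "twist": 0},
    {"translation": [0, 0, -5], "twist": 0},
    {"translation": [0, 0, -2], "twist": 0},
    {"translation": [0, 0, 0], "twist": 0},
    {"translation": [0, 0, 0], "twist": 0}
  ]
}}

```text
time: 20.8
ee_pos: [0.4369, 0.2272, 0.175]
eef_rot: [-0.706, 0.029, -0.029, 0.707]
ft_force: [0.7, -0.6, -2.6]
width: 0.0119
```

{"name": "jog_arm", "arguments": {
  "commands": [
    {"translation": [0, 0, -1], "twist": 0},
    {"translation": [0, 0, 0], "twist": 0},
    {"translation": [0, 0, 0], "twist": 0}
  ]
}}

```text
time: 21.1
ee_pos: [0.437, 0.2273, 0.1742]
eef_rot: [-0.706, 0.029, -0.029, 0.707]
ft_force: [0.4, 0.1, -0.4]
width: 0.0119
```

{"name": "jog_arm", "arguments": {
  "commands": [
    {"translation": [0, 0, -1], "twist": 0},
    {"translation": [0, 0, 0], "twist": 0},
    {"translation": [0, 0, 0], "twist": 0}
  ]
}}

```text
time: 21.4
ee_pos: [0.4374, 0.2277, 0.1739]
eef_rot: [-0.706, 0.028, -0.029, 0.707]
ft_force: [-0.2, 1.4, 6.3]
width: 0.0121
```

{"name": "jog_arm", "arguments": {
  "commands": [
    {"translation": [0, 0, 1], "twist": 0},
    {"translation": [0, 0, 0], "twist": 0}
  ]
}}

```text
time: 21.6
ee_pos: [0.4369, 0.227, 0.174]
eef_rot: [0.707, -0.029, 0.029, -0.706]
ft_force: [0.0, 0.3, 0.3]
width: 0.0117
```

```bash
python3 - <<'E'
from h import *
snap('wrist','w15.png');snap('scene','s15.png')
s=read_state();print(s['time'],s['ee_pos'],s['eef_rot'],s['ft_force'],s['width'])
t=cv2.imread('pics/s15.png')
cv2.imwrite('pics/s15z.png',cv2.resize(t[90:180,270:340],None,fx=8,fy=8,interpolation=cv2.INTER_CUBIC)[:600])
E
```

```text
21.7 [0.43693667 0.22705782 0.17401688] [ 0.70652794 -0.02876884  0.0288045  -0.70651322] [0.39218292 0.52739621 0.4774719 ] 0.011681573310751198
```

View pics/s15z.png

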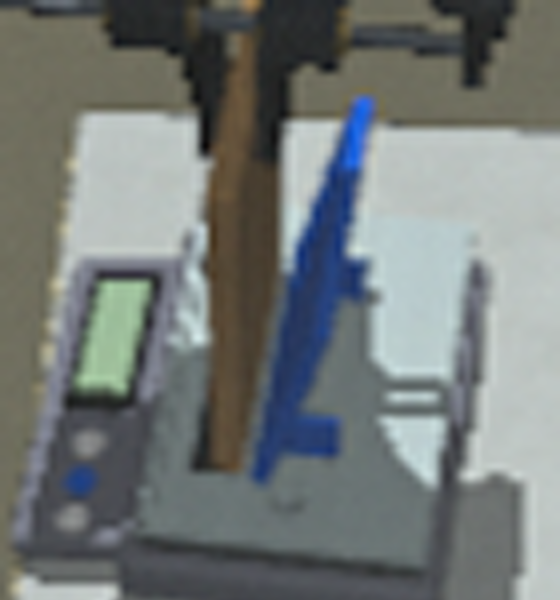

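{"name": "jog_arm", "arguments": {
  "commands": [
    {"translation": [0.8, 0, 0], "twist": 0},
    {"translation": [0, 0, -0.5], "twist": 0},
    {"translation": [0, 0, 0], "twist": 0}
  ]
}}

```text
time: 22.0
ee_pos: [0.4378, 0.2272, 0.1739]
eef_rot: [0.707, -0.029, 0.029, -0.706]
ft_force: [-2.5, -1.3, 5.4]
width: 0.0121
```

{"name": "jog_arm", "arguments": {
  "commands": [
    {"translation": [0, 0, 0], "twist": 0},
    {"translation": [0, 0, 0], "twist": 0},
    {"translation": [0, 0, 0], "twist": 0},
    {"translation": [0, 0, 0], "twist": 0},
    {"translation": [0, 0, 0], "twist": 0}
  ],
  "grip": 0.65
}}

```text
time: 22.5
ee_pos: [0.4377, 0.2271, 0.1735]
eef_rot: [0.707, -0.029, 0.029, -0.707]
ft_force: [-0.1, 0.8, 0.0]
width: 0.0301
```

```bash
python3 - <<'E'
from h import *
snap('wrist','w16.png');snap('scene','s16.png')
s=read_state();print(s['time'],s['ee_pos'],s['ft_force'],s['width'])
t=cv2.imread('pics/s16.png')
cv2.imwrite('pics/s16z.png',cv2.resize(t[90:180,270:340],None,fx=6,fy=6,interpolation=cv2.INTER_CUBIC)[:600])
E
```

```text
22.6 [0.43775315 0.22705853 0.17353766] [-0.05715361  0.15975649  0.30359955] 0.030509979030688736
```

View pics/s16z.png

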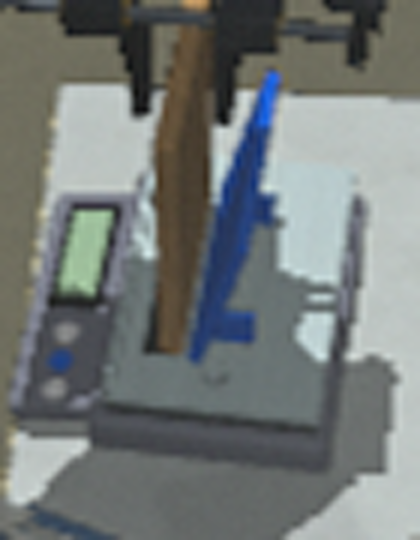

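View pics/w16.png

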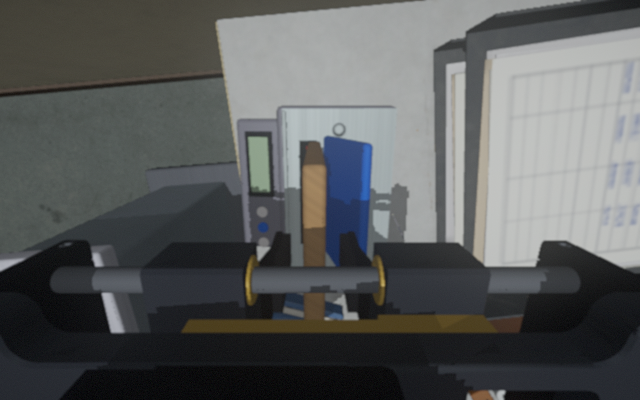

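{"name": "jog_arm", "arguments": {
  "commands": [
    {"translation": [3, -0.25, 0], "twist": 0},
    {"translation": [3, -0.25, 0], "twist": 0},
    {"translation": [2, -0.2, 0], "twist": 0},
    {"translation": [2, -0.2, 0], "twist": 0},
    {"translation": [2, -0.2, 0], "twist": 0},
    {"translation": [2, -0.2, 0], "twist": 0},
    {"translation": [2, -0.2, 0], "twist": 0},
    {"translation": [2, -0.2, 0], "twist": 0},
    {"translation": [2, -0.2, 0], "twist": 0},
    {"translation": [0, 0, 0], "twist": 0},
    {"translation": [0, 0, 0], "twist": 0}
  ]
}}

```text
time: 23.7
ee_pos: [0.4577, 0.2253, 0.1736]
eef_rot: [-0.706, 0.029, -0.029, 0.707]
ft_force: [-0.8, -0.3, 0.4]
width: 0.0304
```

```bash
python3 - <<'E'
from h import *
snap('wrist','w17.png');snap('scene','s17.png')
s=read_state();print(s['time'],s['ee_pos'],s['ft_force'],s['width'])
t=cv2.imread('pics/s17.png')
cv2.imwrite('pics/s17z.png',cv2.resize(t[90:180,270:340],None,fx=6,fy=6,interpolation=cv2.INTER_CUBIC)[:600])
E
```

```text
23.8 [0.45765794 0.22526547 0.17358373] [ 0.35388698 -0.29508075 -0.90373799] 0.030589020011610596
```

View pics/s17z.png

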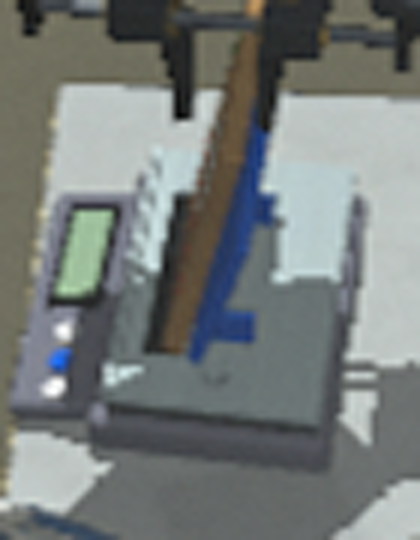

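View pics/w17.png

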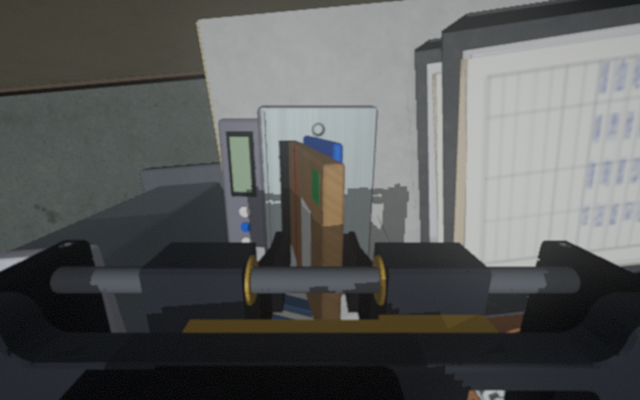

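{"name": "jog_arm", "arguments": {
  "commands": [
    {"translation": [2, -0.2, 0], "twist": 0},
    {"translation": [2, -0.2, 0], "twist": 0},
    {"translation": [2, -0.2, 0], "twist": 0},
    {"translation": [2, -0.2, 0], "twist": 0},
    {"translation": [2, -0.2, 0], "twist": 0},
    {"translation": [2, -0.2, 0], "twist": 0},
    {"translation": [2, -0.2, 0], "twist": 0},
    {"translation": [2, -0.2, 0], "twist": 0},
    {"translation": [0, 0, 0], "twist": 0},
    {"translation": [0, 0, 0], "twist": 0},
    {"translation": [0, 0, 0], "twist": 0}
  ]
}}

```text
time: 24.9
ee_pos: [0.4736, 0.2237, 0.1736]
eef_rot: [0.707, -0.029, 0.029, -0.707]
ft_force: [-0.3, -0.7, 0.8]
width: 0.0304
```

```bash
python3 - <<'E'
from h import *
snap('wrist','w18.png');snap('scene','s18.png')
s=read_state();print(s['time'],s['ee_pos'],s['ft_force'],s['width'])
t=cv2.imread('pics/s18.png')
cv2.imwrite('pics/s18z.png',cv2.resize(t[90:180,270:340],None,fx=6,fy=6,interpolation=cv2.INTER_CUBIC)[:600])
E
```

```text
25.0 [0.47366352 0.22360572 0.17357932] [ 0.49493473 -0.99379945  0.30531277] 0.03067098597453149
```

View pics/s18z.png

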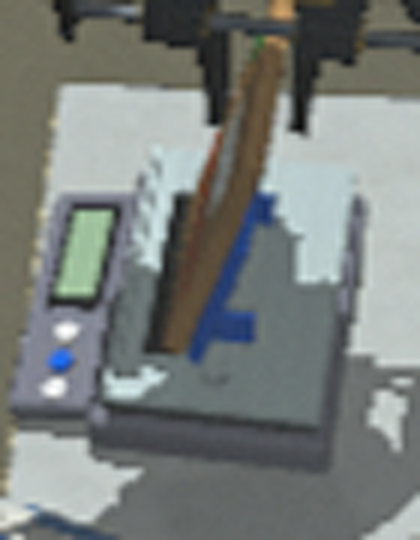

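View pics/w18.png

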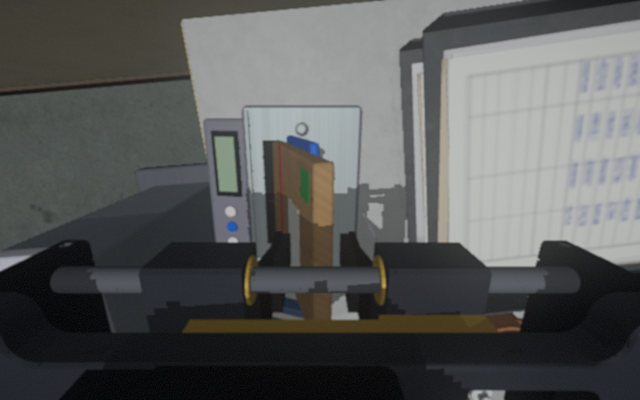

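Now the mailer rests on the panel, clear of both pads. I open fully and rise straight up and away.

{"name": "jog_arm", "arguments": {
  "commands": [
    {"translation": [0, 0, 0], "twist": 0},
    {"translation": [0, 0, 0], "twist": 0},
    {"translation": [0, 0, 0], "twist": 0},
    {"translation": [0, 0, 0], "twist": 0},
    {"translation": [0, 0, 0], "twist": 0},
    {"translation": [0, 0, 0], "twist": 0},
    {"translation": [0, 0, 0], "twist": 0},
    {"translation": [0, 0, 0], "twist": 0},
    {"translation": [0, 0, 10], "twist": 0},
    {"translation": [0, 0, 30], "twist": 0},
    {"translation": [0, 0, 45], "twist": 0},
    {"translation": [0, 0, 40], "twist": 0},
    {"translation": [0, -30, 10], "twist": 0},
    {"translation": [0, -45, 0], "twist": 0},
    {"translation": [0, -45, 0], "twist": 0},
    {"translation": [0, -40, 0], "twist": 0},
    {"translation": [0, 0, 0], "twist": 0},
    {"translation": [0, 0, 0], "twist": 0}
  ],
  "grip": 0
}}

```text
time: 26.8
ee_pos: [0.4738, 0.0629, 0.3093]
eef_rot: [0.707, -0.029, 0.03, -0.706]
ft_force: [-0.8, 1.0, -0.9]
width: 0.087
```

```bash
python3 - <<'E'
from h import *
snap('wrist','w19.png');snap('scene','s19.png');snap('top','t19.png')
s=read_state();print(s['time'],s['ee_pos'],s['ft_force'],s['width'])
t=cv2.imread('pics/s19.png')
cv2.imwrite('pics/s19z.png',cv2.resize(t[90:180,270:340],None,fx=6,fy=6,interpolation=cv2.INTER_CUBIC)[:600])
E
```

```text
26.95 [0.4736622  0.06507979 0.30896311] [0.25625437 0.98876299 0.24379773] 0.08702034412648849
```

View pics/s19z.png

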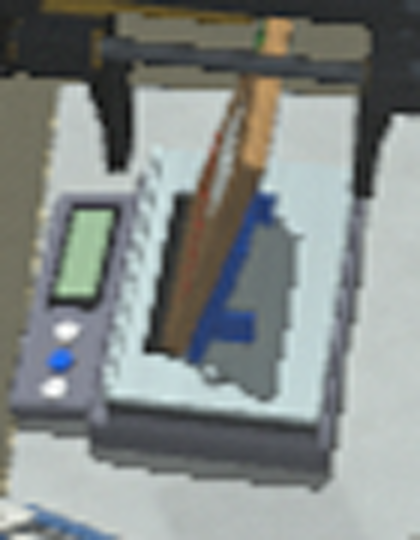

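View pics/w19.png

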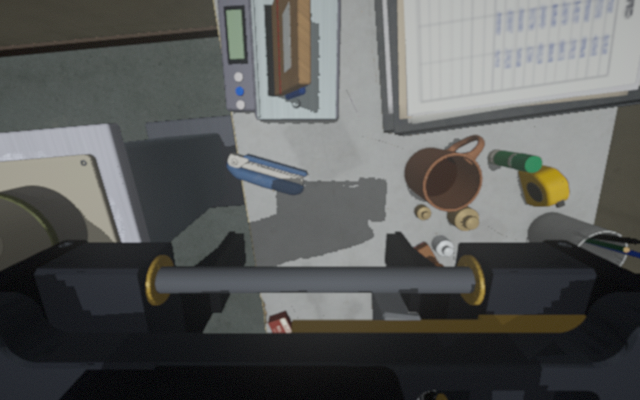

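View pics/t19.png

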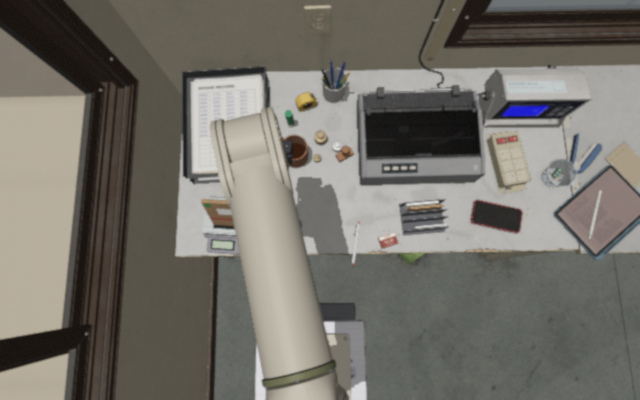

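{"name": "jog_arm", "arguments": {
  "commands": [
    {"translation": [0, -30, 0], "twist": 0},
    {"translation": [0, -45, 0], "twist": 0},
    {"translation": [0, -45, 0], "twist": 0},
    {"translation": [0, -45, 0], "twist": 0},
    {"translation": [0, -45, 0], "twist": 0},
    {"translation": [0, -45, 0], "twist": 0},
    {"translation": [0, -45, 0], "twist": 0},
    {"translation": [0, -20, 0], "twist": 0},
    {"translation": [0, 0, 0], "twist": 0},
    {"translation": [0, 0, 0], "twist": 0}
  ]
}}

```text
time: 27.95
ee_pos: [0.4745, -0.2547, 0.3085]
eef_rot: [-0.706, 0.028, -0.028, 0.707]
ft_force: [0.6, 0.3, 0.5]
width: 0.0869
```

```bash
python3 - <<'E'
from h import *
snap('scene','s20.png');snap('top','t20.png')
t=cv2.imread('pics/t20.png')
cv2.imwrite('pics/t20z.png',cv2.resize(t[180:260,190:310],None,fx=6,fy=6,interpolation=cv2.INTER_CUBIC))
t=cv2.imread('pics/s20.png')
cv2.imwrite('pics/s20z.png',cv2.resize(t[90:180,270:340],None,fx=6,fy=6,interpolation=cv2.INTER_CUBIC)[:600])
t=cv2.imread('pics/w19.png')
cv2.imwrite('pics/w19z.png',cv2.resize(t[0:130,210:350],None,fx=5,fy=4.6,interpolation=cv2.INTER_CUBIC)[:600])
E
```

```text
(no output)
```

View pics/t20z.png

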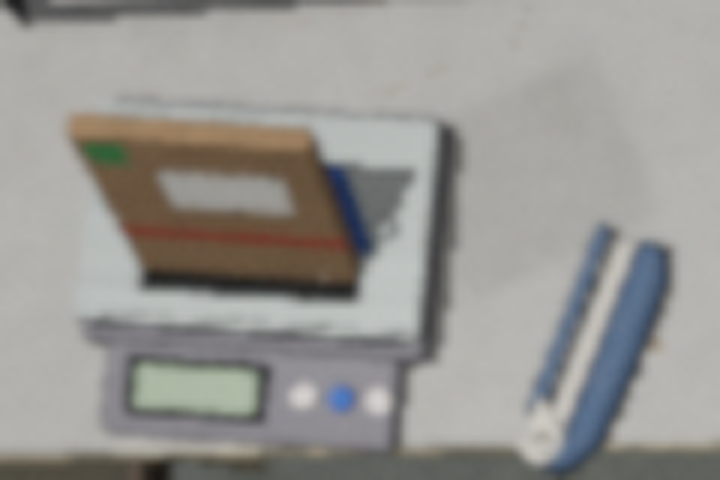

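View pics/s20z.png

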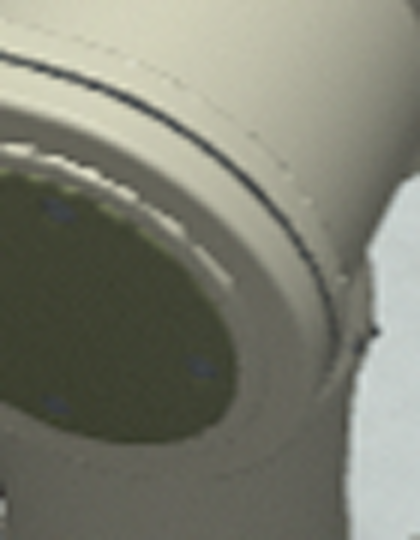

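View pics/w19z.png

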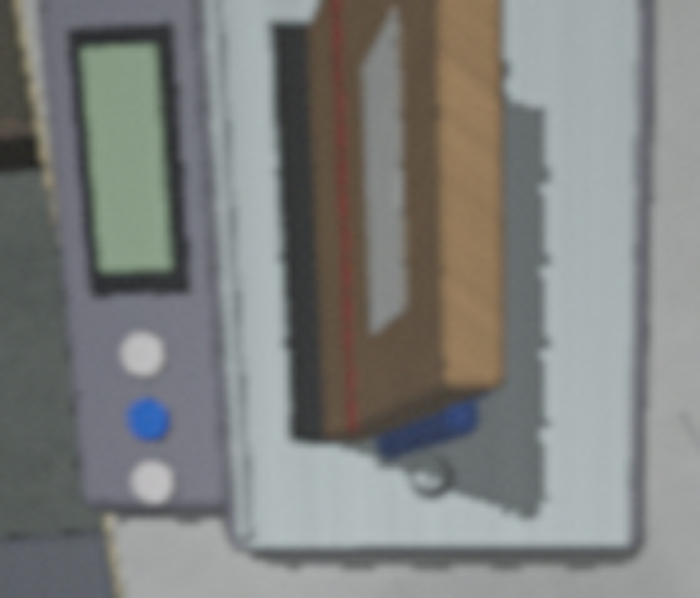

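```bash
python3 - <<'E'
from h import *
c=load('t20'); W=lambda u,v:(190+(u+.5)/6-.5,180+(v+.5)/6-.5)
ux=np.array([.9966,-.0829,0]);uy=np.array([.0829,.9966,0]);C=np.array([.462,.2263,.05])
f=lambda p,z:np.round([(onplane(c,*W(*p),z)-C)@ux*1e3,(onplane(c,*W(*p),z)-C)@uy*1e3],1)
print('bottom front L,R',f((143,270),.053),f((357,283),.053))
print('top front L,R',f((78,140),.198),f((312,152),.198))
print('top back L,R',f((72,117),.195),f((308,130),.195))
q=[onplane(c,*W(*p),.05) for p in [(112,100),(440,122),(418,342),(80,320)]];print(np.mean(q,0))
E
```

```text
bottom front L,R [-29.5  52.8] [-29.  -53.8]
top front L,R [ 9.  47.6] [ 10.5 -56. ]
top back L,R [19.7 52.5] [ 20.7 -52.6]
[0.46146573 0.22342634 0.05      ]
```

```bash
python3 -c "
from bench import *
print(close_job())"
```

```text
the job is handed in; nothing more can be done
None
```

The letter plate is back on the scale over both pins, with its lip towards the display. The mailer stands on it, leaning against the front of the blue rest. I handed the job in at about 28 s with the gripper open and well clear of everything.

**Plate:** Gripped at the rest's top edge, it hung about 15° nose-down. I sighted one pin through a hole, felt down in 0.5–2 mm steps and let it settle flat as the fingers opened. The highest contact push I read on the scale was about 10 N. The last pictures show a pin through its hole and plate edges that measure about 166–168 x 111 mm at the seated height, against 170 x 110 mm, so I take it as flush.

**Mailer:** I set it down just in front of the rest, released it and tipped it back between the part-open fingers. In the final top view its lower edge runs from +53 to -54 mm across the plate. Its lean works out at about 15°, the same as the rest.

**Checks that were limited or disagreed:**
- Two camera estimates of the plate's centre differed by 2–3 mm in y, about what the calibration allows.
- The arm blocked the scene camera at the very end, so the last check of the mailer rests on the top camera, plus a wrist picture taken about 1 s earlier.
- One finger-held check looked like a pin catching on a hole edge. Shifting the plate 1 mm in x and lowering again at low grip force, it seated on release.

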